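Hand-wind a batch of lamp cartons into the carton coder

TASK

Stand every small lamp carton (the ones about 50 mm square and 62 mm high) upright in the coder's shuttle, one to a nest, fit the loose crank fully down on the coder's square shaft and pull the shuttle's lock knob all the way up. Then wind the shuttle right in under the hood with the crank, clockwise seen from above, until it stops, push the lock knob fully home again, lift the crank off and stand it back in its shallow tray on the foot of its hub. Leave the larger carton and the other things on the table where they are.

Things in the scene. Friction and masses are not known exactly. Their poses are not given: they have to be found in the camera images.
- carton_a_mid (a point): lamp carton, about 52 mm square and 62 mm high, standing upright on the table (may be absent). This point is its centre, 31 mm above its underside; its x and y axes are square to its sides. About 0.1 kg
- carton_b_mid (a point): lamp carton, about 52 mm square and 62 mm high, standing upright on the table (may be absent). This point is its centre, 31 mm above its underside; its x and y axes are square to its sides. About 0.1 kg
- carton_c_mid (a point): lamp carton, about 50 mm square and 62 mm high, standing upright on the table (may be absent). This point is its centre, 31 mm above its underside; its x and y axes are square to its sides. About 0.1 kg
- nest_left (a point): centre of the floor of the shuttle's left nest, seen from the robot. Nests are 60 mm square inside, 10 mm apart, with rails 14 mm high over the floor that slope outward at the top (mouth 67 mm); x = the way the shuttle goes in (away from the robot), y = along the row to the left; they move with the shuttle. With it out, the hood (108 mm high) begins 73 mm behind the nest centres
- nest_mid (a point): centre of the floor of the shuttle's middle nest, seen from the robot. Nests are 60 mm square inside, 10 mm apart, with rails 14 mm high over the floor that slope outward at the top (mouth 67 mm); x = the way the shuttle goes in (away from the robot), y = along the row to the left; they move with the shuttle. With it out, the hood (108 mm high) begins 73 mm behind the nest centres
- nest_right (a point): centre of the floor of the shuttle's right nest, seen from the robot. Nests are 60 mm square inside, 10 mm apart, with rails 14 mm high over the floor that slope outward at the top (mouth 67 mm); x = the way the shuttle goes in (away from the robot), y = along the row to the left; they move with the shuttle. With it out, the hood (108 mm high) begins 73 mm behind the nest centres
- shuttle (a joint): travel of the shuttle in m: 0 = out, before the hood; 0.105 = right in, at its stop. Geared to the square shaft: 1.5 turns clockwise from above move it the whole way, in proportion; it stays where it is left. It moves only with the lock knob out (knob home: about 2 mm of play)
- lock (a joint): travel of the lock knob in m: 0 = fully home, 0.02 = fully out (up). It slides stiffly (about 3 N) and stays where it is left; it goes home only when the shuttle is within about 2 mm of either end of its travel
- lock_knob (a point): middle of the black lock knob on the front right corner of the coder's hood: round, 30 mm across, 28 mm high, axis upright; pulled straight up to unlock, pushed straight down to lock. When home its underside is 8 mm above the hood and this point 22 mm above the hood (about 130 mm above the table); fingers may close on it from any side
- shaft_top (a point): centre of the top of the coder's square crank shaft, upright on the left of its hood: 20 mm square, sides along this point's x and y axes (which turn with it), top 9 mm tapering to 13 mm square. It stands 26 mm above a round collar 34 mm across on which the crank's hub comes to rest. Turning it takes about 0.15 N m
- crank_hub (a point): loose crank, 0.42 kg: steel hub 36 mm square, 48 mm high (its lowest 6 mm 54 mm square), square socket 22.4 mm wide and 28 mm deep from below; a flat arm along +x, 20 mm wide, 31 to 41 mm above the hub's foot; a black knob at its end. This point: on the hub's axis, 38 mm above its foot; y axis = across the hub's two free flat sides; socket sides along x and y. Stands by itself
- crank_foot (a point): centre of the underside of the crank's hub (mouth of the socket), with the same axes as crank_hub
- crank_grip (a point): middle of the crank's black knob: upright, 26 mm across, 44 mm high, free to spin, 70 mm from the hub's axis and 65 mm above the hub's foot
- tray: shallow dark steel tray, 100 x 165 mm (along its x and y), walls 4 mm thick and 15 mm high, floor 4 mm; origin at the centre of its underside, fixed to the table
- tall_carton: larger lamp carton, 50 x 66 x 90 mm, not part of the job; origin at the middle of its underside; leave it alone
- bottle_green: green bottle, 79 x 51 x 192 mm high; origin at the middle of its underside; leave it alone
- bottle_sauce: sauce bottle, 56 mm across, 214 mm high; origin at the middle of its underside; leave it alone
- tin_small: food tin, 57 mm across, 72 mm high; origin at the middle of its underside; leave it alone
- spool: spool of solder, 60 mm across, 38 mm high; origin at the middle of its underside; leave it alone

How it is judged:
By the outcome, as a careful person would: the job done as asked, in the order asked, and still so for the second after the job is handed in, with the robot touching nothing.
Of carton_a, carton_b, carton_c only 2 to 3 are there at a start; the rules pass over those that are not, and their reading is None.
At some moment in a run one of carton_a, carton_b, carton_c, crank may be knocked a few centimetres aside while the robot is not near it.
Once in a run the grip may slacken for a moment while it holds something.
It also fails if it takes over 208 s, if anything falls off the work surface, if the arm or the gripper's body presses on something with over 40 N, if the wrist force passes 120 N, or if a joint passes its speed limit or range.

ROBOT

A 6-joint arm with a two-finger parallel gripper is mounted at the origin on a cart in front of the work surface, level with it; the furniture and walls round the work are solid. World frame = base frame: x ahead of the robot, y to its left, z up, the work surface at z = 0. Lengths are in m, angles in rad, forces in N, time in s.
With the tool pointing down it reaches from about 0.35 to 0.975 m from the base axis. Payload 4.9 kg.
Tool frame: the origin (TCP) lies at the very end of the fingers, on their centre line; the grasp point (between the pads) lies 19 mm behind it (ctrl.grip_point_offset is the distance from the TCP to the grasp point, in m); z points along the fingers, y is the line along which they close (so a half turn about z gives the same grasp; the last joint's range is limited). The gripper opens to 85 mm and grips with 20 to 120 N. Pads are 22 mm wide; open, the fingers measure 114 mm over their backs; the gripper's body (76 mm by 85 mm) begins 54 mm behind the grasp point. The pads swing forward as they close: fully open they stand 13 mm farther back than shut.
Start: joints at [-1.454, 0.053, 1.613, -0, 1.476, -0.119], TCP at [0.146, -0.608, 0.231] pointing down, gripper open.
Joint ranges: [-3.01, 3.01], [-1.01, 2.22], [0.06, 2.58], [-1.02, 4.17], [0.09, 2.62], [-3.14, 3.14]. Speed limits (rad/s): [2.57, 2.57, 3.14, 3.14, 3.14, 3.14].

INTERFACE

Orientations are given as a rotation vector (axis times angle).
In Python, from station import ctrl gives the robot as it stands.
- The arm moves only by the tool send_rows, never from a script. Its argument "rows" is a list of rows, each a list of 3 entries, a list of its own where there are three numbers: the finger opening in cm, from 0 to 8.54, then the shift along the tool's x, y, z in cm, then the turn about the tool's z in degrees. A call has 1 to 10 rows; each row shifts and turns the commanded pose from where the row before left it, along the tool's axes as they then stand; what a row does not reach is not made up. A row lasts 1/8 s, in which the tool goes at most 62.5 mm and 10.7 degrees, less where a joint would pass 70% of its speed; a pose out of reach is approached as far as the arm can. A call with a gripper value outside its range is refused whole. The fingers move at their own pace and stop on an object; "newtons" is the grip in N (left out, the last holds). Time passes only in rows, so rows that do not move let the fingers close. It gives the time, the measured TCP pose, the force, the opening and the grip force at its end, in the units of the state.
- ctrl.get_obs(): the state, without advancing time (a new reading comes with each control period).
- ctrl.get_image(name): name is "scene" or "top" or "wrist"; returns a dict with "frame" (400x640x3 uint8, red, green, blue), "range_z" (400x640 float32, m along the optical axis (not along the pixel's ray), 0 where there is no reading), "fx", "fy", "cx", "cy" (pixels), "cam_to_world" (4x4, takes a point from camera to world coordinates). Camera axes: x right, y down, z forward; pixel columns grow to the right and rows downward; lengths in m; the calibration is good to about 2 mm. A picture is of the moment at which its call begins.
- ctrl.finish_job(): hands the job in; it is judged then, once.
The state is a dict: "t": time; "q": joint angles; "dq": joint speeds; "effort": joint torques, N m; "tool_pos": TCP position; "tool_rot": TCP orientation; "contact_force": force on the tool from outside, world axes, zero at the start; "wrist_torque": the same for the moment, N m; "opening": finger opening in m; "grip_force": force on a finger pad.
Only numpy, scipy, OpenCV 4.12 (cv2) and the standard library are available. Lean on these libraries where they do the work, as an engineer would, in place of code of your own. Each camera call takes 0.05 s, during which the arm holds its last target. There are 200 camera calls.

## Working session

There is one attempt and no reset: what is moved stays moved. The work goes in short steps, Python scripts to look and compute and a tool call to move; the robot and the scene stay as the last step left them, time stands still between calls to the robot, and variables do not carry over. Pictures are saved under pics/ and viewed, at most 14 in all, crops included, and the job is handed in when it is done.

Besides the shell and the picture viewer there is one more tool, called as a command line: name --argument value ..., lists and objects as JSON in quotes. send_rows: Moves the arm, as the interface text tells. Its arguments: {"type":"object","properties":{"rows":{"type":"array","items":{"type":"array"}},"newtons":{"type":"number"}},"required":["rows"]}

```bash
ls; mkdir -p pics; cat > h.py <<'E'
import numpy as np,cv2
from station import ctrl
from scipy.spatial.transform import Rotation as R
def shot(cam,name=None):
    d=ctrl.get_image(cam)
    np.savez('/tmp/%s.npz'%(name or cam),**d)
    if name: cv2.imwrite('pics/%s.png'%name,d['frame'][...,::-1])
    return d
def world(d):
    z=d['range_z'];v,u=np.mgrid[:z.shape[0],:z.shape[1]]
    p=np.stack([(u-d['cx'])/d['fx']*z,(v-d['cy'])/d['fy']*z,z,np.ones_like(z)],-1)
    return (p@np.asarray(d['cam_to_world']).T)[...,:3]
def st():
    o=ctrl.get_obs();Rm=R.from_rotvec(o['tool_rot']).as_matrix()
    print('t',round(o['t'],2),'pos',np.round(o['tool_pos'],4),'F',np.round(o['contact_force'],1),'op',round(o['opening'],4),'gf',np.round(o['grip_force'],1),'yaw_x',round(np.degrees(np.arctan2(Rm[1,0],Rm[0,0])),2),'z',np.round(Rm[:,2],3),'q',np.round(o['q'],2))
    return o,Rm
def to(p,yaw=None):
    """cm shift in tool axes and turn deg to reach TCP p (world) with tool x yaw deg"""
    o,Rm=st();d=(np.asarray(p)-o['tool_pos'])@Rm*100
    cur=np.degrees(np.arctan2(Rm[1,0],Rm[0,0]))
    print('shift cm',np.round(d,2),'turn(about tool z)',None if yaw is None else np.round(-((yaw-cur+90)%180-90),2))
E
python3 - <<'E'
from h import *
for c in('top','scene'):
    d=shot(c,c+'0');print(c,d['fx'],np.round(d['cam_to_world'],3).tolist())
st()
E
```

```text
pics
top 363.75292804438396 [[0.021, -0.991, 0.134, 0.404], [-1.0, -0.021, 0.002, 0.001], [0.001, -0.134, -0.991, 1.037], [0.0, 0.0, 0.0, 1.0]]
scene 457.58097061541736 [[-0.732, -0.501, 0.462, -0.057], [-0.682, 0.537, -0.496, 0.621], [0.0, -0.678, -0.735, 1.049], [0.0, 0.0, 0.0, 1.0]]
t 0.1 pos [ 0.1459 -0.6072  0.2302] F [ 1.8  1.1 -0.6] op 0.0852 gf 0.0 yaw_x 13.51 z [-0.     0.002 -1.   ] q [-1.45  0.05  1.61 -0.    1.48 -0.12]
```

View pics/top0.png

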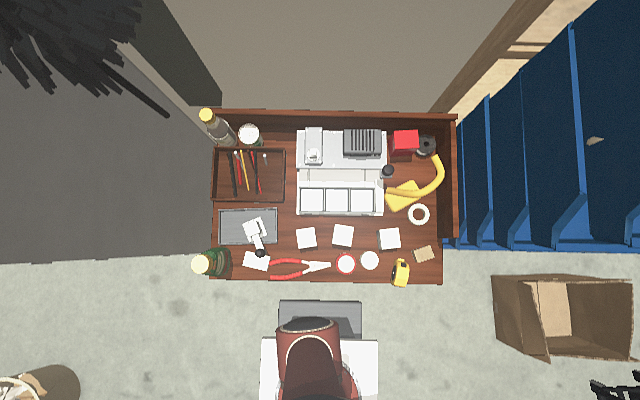

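View pics/scene0.png

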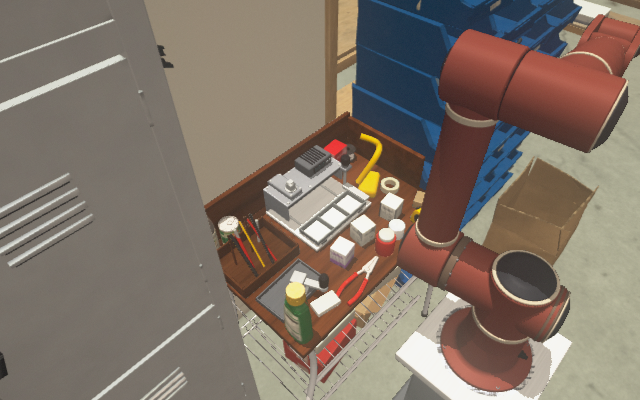

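The top view shows three small cartons near (307,238), (343,235) and (390,238). The white item at (257,261) may be the tall carton, the crank is in its tray at (255,228) to (260,252), the nests at (312..364,200), the shaft at (315,157) and the lock knob at (388,170). Next I'll get metric positions.

```bash
python3 - <<'E'
from h import *
d=dict(np.load('/tmp/top0.npz'));w=world(d);f=d['frame']
def top(name,u,v,r,dz=0.008,zmax=None,zlo=0.0,zhi=0.3):
    s=np.s_[v-r:v+r,u-r:u+r];p=w[s].reshape(-1,3);p=p[(p[:,2]<zhi)&(p[:,2]>zlo)]
    if not len(p): print(name,'none');return
    zt=np.percentile(p[:,2],97)
    q=p[abs(p[:,2]-zt)<dz]
    rc=cv2.minAreaRect((q[:,:2]*1000).astype(np.float32))
    print(name,'z',round(zt,3),'n',len(q),'c',np.round(rc[0],1),'size',np.round(rc[1],1),'ang',round(rc[2],1))
for n,u,v,r in[('c1',307,238,15),('c2',343,235,15),('c3',390,238,15),('w',257,261,16),('tins',346,263,12),('t2',370,260,12),('knob',388,170,9),('shaft',315,157,10)]:
    top(n,u,v,r)
print('crank');top('hub',254,227,12);top('grip',260,253,7)
for (u,v) in[(314,200),(339,200),(364,200),(340,185),(312,140),(300,160),(270,235),(230,220)]:print(u,v,np.round(w[v,u],3))
big=cv2.resize(f[120:285,205:455][...,::-1],None,fx=3.2,fy=3.2,interpolation=cv2.INTER_CUBIC);cv2.imwrite('pics/topz.png',big)
E
```

```text
c1 z 0.065 n 354 c [428.   42.3] size [50.  49.9] ang 9.6
c2 z 0.065 n 378 c [436.6 -55.7] size [51.7 51.6] ang 81.7
c3 z 0.065 n 386 c [ 431.1 -181.4] size [51.9 52.9] ang 8.1
w z 0.09 n 65 c [386.1 161.1] size [20.4 21. ] ang 1.5
tins z 0.075 n 229 c [362.2 -65. ] size [41.3 42. ] ang 1.0
t2 z 0.049 n 255 c [ 373.1 -136. ] size [46.8 59.6] ang 13.7
knob z 0.146 n 96 c [ 600.1 -162.7] size [25.4 26. ] ang 89.4
shaft z 0.153 n 55 c [639.3  27.5] size [18.5 17.7] ang 1.6
crank
hub z 0.054 n 189 c [443.6 187.1] size [49.2 36. ] ang 25.2
grip z 0.093 n 64 c [386.1 161.1] size [20.4 21. ] ang 1.5
314 200 [0.533 0.024 0.022]
339 200 [ 0.534 -0.046  0.025]
364 200 [ 0.535 -0.117  0.023]
340 185 [ 0.577 -0.049  0.018]
312 140 [0.676 0.03  0.123]
300 160 [0.626 0.061 0.108]
270 235 [0.433 0.146 0.004]
230 220 [0.473 0.261 0.004]
```

View pics/topz.png

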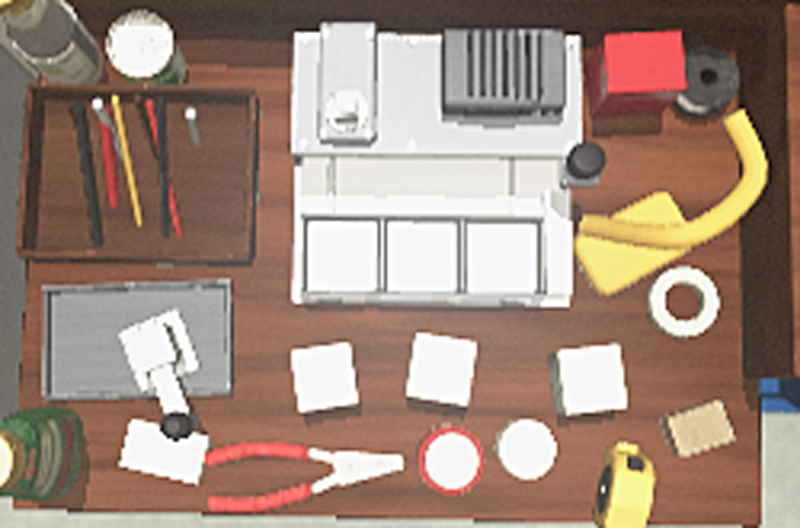

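The zoom shows the three nests empty, with centres near zoom px (342,255), (423,257), (505,258). The crank's arm points toward the robot, its knob at (177,425). Next I'll write a row planner and fly above the nests for a close look.

```bash
cat >> h.py <<'E'
def plan(*tg,step=5.0,dturn=9.0):
    """tg: (x,y,z,yaw or None[,step]); prints rows (cm, deg) from the measured pose"""
    o,Rm=st();p=np.array(o['tool_pos']);yaw=np.degrees(np.arctan2(Rm[1,0],Rm[0,0]))
    for t in tg:
        q=np.array(t[:3]);y2=yaw if t[3] is None else t[3];s=t[4] if len(t)>4 else step
        n=int(max(1,np.ceil(np.linalg.norm(q-p)*100/s),np.ceil(abs(y2-yaw)/dturn)))
        a=np.radians(yaw);dy=(y2-yaw)/n;out=[]
        for i in range(n):
            a=np.radians(yaw+dy*i);D=(q-p)/n*100
            X=np.array([np.cos(a),np.sin(a),0]);Y=np.array([np.sin(a),-np.cos(a),0])
            out.append([round(float(D@X),2),round(float(D@Y),2),round(float(-D[2]),2),round(float(-dy),1)])
        print('->',t,'rows',n)
        if abs(dy)<.1: print('   all',out[0])
        else:
            for r in out: print('  ',r)
        p=q;yaw=y2
E
python3 - <<'E'
from h import *
plan((0.40,-0.30,0.30,5),(0.45,-0.05,0.33,9.6,6))
d=dict(np.load('/tmp/top0.npz'));w=world(d)
print('printer',np.round(w[140,362],3), 'c.f. red',np.round(w[140,405],3))
E
```

```text
t 0.1 pos [ 0.1459 -0.6072  0.2302] F [ 1.8  1.1 -0.6] op 0.0852 gf 0.0 yaw_x 13.51 z [-0.     0.002 -1.   ] q [-1.45  0.05  1.61 -0.    1.48 -0.12]
-> (0.4, -0.3, 0.3, 5) rows 9
   [3.54, -2.66, -0.78, 0.9]
   [3.5, -2.72, -0.78, 0.9]
   [3.45, -2.77, -0.78, 0.9]
   [3.41, -2.83, -0.78, 0.9]
   [3.36, -2.89, -0.78, 0.9]
   [3.31, -2.94, -0.78, 0.9]
   [3.26, -3.0, -0.78, 0.9]
   [3.21, -3.05, -0.78, 0.9]
   [3.16, -3.1, -0.78, 0.9]
-> (0.45, -0.05, 0.33, 9.6, 6) rows 5
   [1.43, -4.89, -0.6, -0.9]
   [1.51, -4.87, -0.6, -0.9]
   [1.59, -4.85, -0.6, -0.9]
   [1.67, -4.82, -0.6, -0.9]
   [1.74, -4.79, -0.6, -0.9]
printer [ 0.671 -0.096  0.149] c.f. red [ 0.691 -0.218  0.09 ]
```

send_rows --rows '[[8.5, [3.5, -2.7, -0.8], 1], [8.5, [3.5, -2.7, -0.8], 1], [8.5, [3.45, -2.8, -0.8], 1], [8.5, [3.4, -2.8, -0.8], 1], [8.5, [3.35, -2.9, -0.8], 1], [8.5, [3.3, -2.9, -0.8], 1], [8.5, [3.25, -3, -0.8], 1], [8.5, [3.2, -3.05, -0.8], 1], [8.5, [3.2, -3.1, -0.8], 1]]' --newtons 40

```text
t: 1.23
tool_pos: [0.4013, -0.3003, 0.3031]
tool_rot: [-3.139, -0.123, 0.001]
contact_force: [0.3, 0.8, 0.3]
opening: 0.0849
grip_force: 0.0
```

send_rows --rows '[[8.5, [1.4, -4.9, -0.6], -1], [8.5, [1.5, -4.9, -0.6], -1], [8.5, [1.6, -4.9, -0.6], -1], [8.5, [1.7, -4.8, -0.6], -1], [8.5, [1.7, -4.8, -0.6], -1], [8.5, [0, 0, 0], 0], [8.5, [0, 0, 0], 0]]'

```text
t: 2.1
tool_pos: [0.4514, -0.0515, 0.3328]
tool_rot: [3.131, 0.261, -0.001]
contact_force: [-0.4, -0.1, 0.2]
opening: 0.0847
grip_force: 0.0
```

```bash
python3 - <<'E'
from h import *
st();d=shot('wrist','w1');w=world(d);print(np.round(d['cam_to_world'],3).tolist(),d['fx'])
E
```

```text
t 2.1 pos [ 0.4514 -0.0515  0.3328] F [-0.4 -0.1  0.2] op 0.0847 gf 0.0 yaw_x 9.52 z [-0.001 -0.    -1.   ] q [-0.28 -0.41  1.85 -0.    1.7   1.13]
[[0.166, -0.934, -0.316, 0.532], [-0.986, -0.157, -0.054, -0.038], [0.001, 0.32, -0.947, 0.476], [0.0, 0.0, 0.0, 1.0]] 276.9496088163145
```

View pics/w1.png

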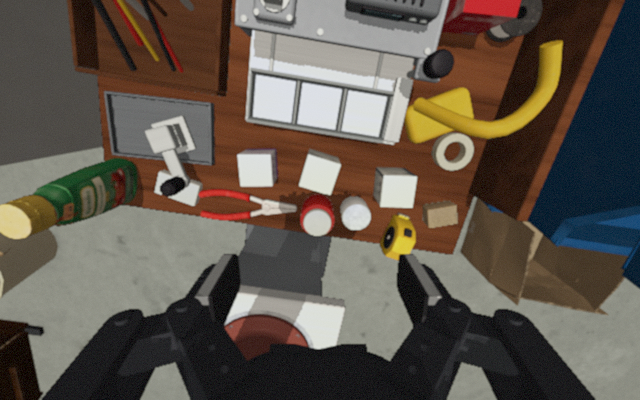

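The wrist view shows the nests with centres at about (272,99), (319,106), (366,114), and the cartons' tops at (257,160), (322,165), (396,183).

```bash
python3 - <<'E'
from h import *
d=dict(np.load('/tmp/w1.npz'));w=world(d)
for n in[(272,99),(319,106),(366,114)]:print(n,np.round(w[n[1],n[0]],4))
m=(w[...,2]>.055)&(w[...,2]<.068)&(w[...,0]<.475)&(w[...,0]>.39)&(w[...,1]<.1)&(w[...,1]>-.25)
n,l,s,c=cv2.connectedComponentsWithStats(m.astype(np.uint8))
for i in range(1,n):
    if s[i,4]>300:
        rc=cv2.minAreaRect((w[l==i][:,:2]*1000).astype(np.float32));print(np.round(c[i]),s[i,4],np.round(rc[0],1),np.round(rc[1],1),round(rc[2],1),w[l==i][:,2].max())
# rails: points 0.03-0.045 high in nest zone
m=(w[...,2]>.031)&(w[...,2]<.05)&(w[...,0]>.48)&(w[...,0]<.6)&(w[...,1]<.08)&(w[...,1]>-.18)
rc=cv2.minAreaRect((w[m][:,:2]*1000).astype(np.float32));print('rail',m.sum(),rc,np.percentile(w[m][:,2],[5,50,95]))
# nest floors
m=(w[...,2]>.012)&(w[...,2]<.027)&(w[...,0]>.5)&(w[...,0]<.566)&(w[...,1]<.07)&(w[...,1]>-.16)
n,l,s,c=cv2.connectedComponentsWithStats(m.astype(np.uint8),connectivity=4)
for i in range(1,n):
    if s[i,4]>300:
        rc=cv2.minAreaRect((w[l==i][:,:2]*1000).astype(np.float32));print('floor',s[i,4],np.round(rc[0],1),np.round(rc[1],1),round(rc[2],1),np.median(w[l==i][:,2]))
crop=cv2.resize(d['frame'][55:150,235:420][...,::-1],None,fx=4,fy=4,interpolation=cv2.INTER_CUBIC);cv2.imwrite('pics/w1z.png',crop)
E
```

```text
(272, 99) [0.5314 0.0325 0.0256]
(319, 106) [ 0.5333 -0.0401  0.0249]
(366, 114) [ 0.5338 -0.1141  0.0258]
[255. 170.] 1098 [425.4  41.6] [50.1 49.9] 9.6 0.06554632450902625
[319. 174.] 1146 [434.3 -56.1] [51.8 52.4] 81.9 0.06591821045528057
[397. 191.] 1116 [ 428.5 -181.6] [53.  52.1] 7.7 0.06523447772376251
rail 3660 ((534.1746826171875, -55.671539306640625), (101.02020263671875, 251.72799682617188), 7.986033916473389) [0.03208907 0.03898325 0.0421314 ]
floor 1604 [531.4  31.3] [60.2 59.9] 0.7 0.025213328630936005
floor 1562 [532.3 -39.2] [60.2 60.2] 0.8 0.02525104870553435
floor 1526 [ 533.1 -109.7] [60.1 59.8] 0.6 0.0252906295126826
```

View pics/w1z.png

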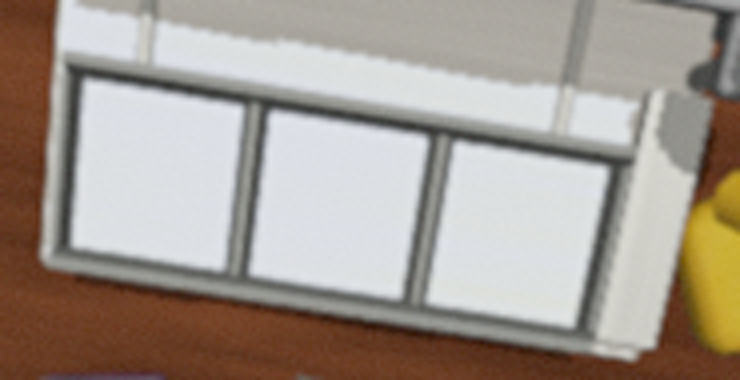

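```bash
python3 - <<'E'
from h import *
plan((0.4265,0.042,0.14,9.6),(0.4265,0.042,0.024,None,4),(0.4265,0.042,0.14,None,4),(0.532,0.031,0.12,90.7),(0.532,0.031,0.048,None,3),(0.532,0.031,0.16,None,4),(0.4355,-0.056,0.14,-8.2),(0.4355,-0.056,0.024,None,4))
E
```

```text
t 2.15 pos [ 0.4514 -0.052   0.3327] F [ 0.2  0.1 -0.1] op 0.0849 gf 0.0 yaw_x 9.45 z [-0.001 -0.    -1.   ] q [-0.28 -0.41  1.85 -0.    1.7   1.13]
-> (0.4265, 0.042, 0.14, 9.6) rows 5
   all [-0.18, -1.94, 3.85, -0.0]
-> (0.4265, 0.042, 0.024, None, 4) rows 3
   all [0.0, 0.0, 3.87, -0.0]
-> (0.4265, 0.042, 0.14, None, 4) rows 3
   all [0.0, 0.0, -3.87, -0.0]
-> (0.532, 0.031, 0.12, 90.7) rows 10
   [1.02, 0.28, 0.2, -8.1]
   [0.97, 0.43, 0.2, -8.1]
   [0.9, 0.56, 0.2, -8.1]
   [0.81, 0.68, 0.2, -8.1]
   [0.71, 0.79, 0.2, -8.1]
   [0.59, 0.88, 0.2, -8.1]
   [0.46, 0.96, 0.2, -8.1]
   [0.32, 1.01, 0.2, -8.1]
   [0.18, 1.05, 0.2, -8.1]
   [0.03, 1.06, 0.2, -8.1]
-> (0.532, 0.031, 0.048, None, 3) rows 3
   all [0.0, 0.0, 2.4, -0.0]
-> (0.532, 0.031, 0.16, None, 4) rows 3
   all [0.0, 0.0, -3.73, -0.0]
-> (0.4355, -0.056, 0.14, -8.2) rows 11
   [-0.78, -0.89, 0.18, 9.0]
   [-0.91, -0.75, 0.18, 9.0]
   [-1.02, -0.6, 0.18, 9.0]
   [-1.1, -0.44, 0.18, 9.0]
   [-1.15, -0.26, 0.18, 9.0]
   [-1.18, -0.08, 0.18, 9.0]
   [-1.18, 0.11, 0.18, 9.0]
   [-1.14, 0.29, 0.18, 9.0]
   [-1.09, 0.47, 0.18, 9.0]
   [-1.0, 0.63, 0.18, 9.0]
   [-0.89, 0.78, 0.18, 9.0]
-> (0.4355, -0.056, 0.024, None, 4) rows 3
   all [0.0, 0.0, 3.87, -0.0]
```

send_rows --rows '[[8.5, [-0.2, -1.95, 3.85], 0], [8.5, [-0.2, -1.95, 3.85], 0], [8.5, [-0.2, -1.95, 3.85], 0], [8.5, [-0.2, -1.95, 3.85], 0], [8.5, [-0.2, -1.95, 3.85], 0], [8.5, [0, 0, 3.9], 0], [8.5, [0, 0, 3.9], 0], [8.5, [0, 0, 3.9], 0], [8.5, [0, 0, 0], 0]]'

```text
t: 3.28
tool_pos: [0.4223, 0.0423, 0.0204]
tool_rot: [-3.13, -0.256, 0.013]
contact_force: [-0.2, -0.2, -0.2]
opening: 0.0849
grip_force: 0.0
```

send_rows --rows '[[4.5, [0, 0, 0], 0], [4.5, [0, 0, 0], 0], [4.5, [0, 0, 0], 0], [4.5, [0, 0, 0], 0], [4.5, [0, 0, 0], 0], [4.5, [0, 0, -2], 0], [4.5, [0, 0, -3], 0], [4.5, [0, 0, -3.3], 0], [4.5, [0, 0, -3.3], 0]]' --newtons 40

```text
t: 4.4
tool_pos: [0.4253, 0.0434, 0.1408]
tool_rot: [-3.131, -0.261, 0.0]
contact_force: [-0.3, 0.4, -1.7]
opening: 0.0496
grip_force: 42.0
```

```bash
python3 - <<'E'
from h import *
plan((0.532,0.031,0.12,90.7))
E
```

```text
t 4.4 pos [0.4253 0.0434 0.1408] F [-0.3  0.4 -1.7] op 0.0496 gf 42.0 yaw_x 9.53 z [-0.  0. -1.] q [-0.07 -0.38  2.15  0.    1.37  1.33]
-> (0.532, 0.031, 0.12, 90.7) rows 10
   [1.03, 0.3, 0.21, -8.1]
   [0.98, 0.44, 0.21, -8.1]
   [0.91, 0.58, 0.21, -8.1]
   [0.82, 0.7, 0.21, -8.1]
   [0.71, 0.81, 0.21, -8.1]
   [0.59, 0.9, 0.21, -8.1]
   [0.46, 0.97, 0.21, -8.1]
   [0.31, 1.03, 0.21, -8.1]
   [0.17, 1.06, 0.21, -8.1]
   [0.01, 1.07, 0.21, -8.1]
```

send_rows --rows '[[4.5, [1.05, 0.3, 0.2], -8.1], [4.5, [1, 0.45, 0.2], -8.1], [4.5, [0.9, 0.6, 0.2], -8.1], [4.5, [0.8, 0.7, 0.2], -8.1], [4.5, [0.7, 0.8, 0.2], -8.1], [4.5, [0.6, 0.9, 0.2], -8.1], [4.5, [0.45, 0.95, 0.2], -8.1], [4.5, [0.3, 1.05, 0.2], -8.1], [4.5, [0.15, 1.05, 0.2], -8.1], [4.5, [0, 1.05, 0.2], -8.1]]'

```text
t: 5.65
tool_pos: [0.5322, 0.0301, 0.1197]
tool_rot: [-2.206, -2.237, 0.0]
contact_force: [-1.2, -0.0, -1.8]
opening: 0.0495
grip_force: 41.9
```

send_rows --rows '[[4.5, [0, 0, 0], 0], [4.5, [0, 0, 0], 0], [4.5, [0, 0, 2], 0], [4.5, [0, 0, 2], 0], [4.5, [0, 0, 1], 0], [4.5, [0, 0, 0], 0]]'

```text
t: 6.4
tool_pos: [0.5309, 0.0301, 0.0682]
tool_rot: [-2.21, -2.229, 0.003]
contact_force: [0.6, 0.1, -1.1]
opening: 0.0496
grip_force: 42.0
```

```bash
python3 - <<'E'
from h import *
plan((0.532,0.031,0.047,90.7))
E
```

```text
t 6.4 pos [0.5309 0.0301 0.0682] F [ 0.6  0.1 -1.1] op 0.0496 gf 42.0 yaw_x 90.49 z [-0.003  0.    -1.   ] q [-0.08 -0.01  1.96  0.    1.19 -0.09]
-> (0.532, 0.031, 0.047, 90.7) rows 1
   [0.09, 0.11, 2.12, -0.2]
```

send_rows --rows '[[4.5, [0.1, 0.1, 1], 0], [4.5, [0, 0, 0.7], 0], [4.5, [0, 0, 0.4], 0], [4.5, [0, 0, 0], 0], [4.5, [0, 0, 0], 0]]'

```text
t: 7.02
tool_pos: [0.5337, 0.0309, 0.0501]
tool_rot: [2.211, 2.231, 0.0]
contact_force: [-3.8, -0.2, 5.7]
opening: 0.0498
grip_force: 42.8
```

```bash
python3 - <<'E'
from h import *
st()
E
```

```text
t 7.03 pos [0.5337 0.0309 0.0501] F [-3.8 -0.2  5.7] op 0.0498 gf 42.8 yaw_x 90.52 z [ 0. -0. -1.] q [-0.08  0.02  1.96 -0.    1.15 -0.09]
```

send_rows --rows '[[6, [0, 0, 0], 0], [7, [0, 0, 0], 0], [8, [0, 0, 0], 0], [8.5, [0, 0, -2], 0], [8.5, [0, 0, -3], 0], [8.5, [0, 0, -3], 0], [8.5, [0, 0, -3], 0], [8.5, [0, 0, -3], 0], [8.5, [0, 0, 0], 0]]'

```text
t: 8.15
tool_pos: [0.535, 0.0308, 0.1919]
tool_rot: [2.208, 2.228, 0.006]
contact_force: [0.6, -0.3, -0.3]
opening: 0.0851
grip_force: 0.0
```

```bash
cat >> h.py <<'E'
def tops(w,x0,x1,y0,y1,z0,z1):
    m=(w[...,2]>z0)&(w[...,2]<z1)&(w[...,0]<x1)&(w[...,0]>x0)&(w[...,1]<y1)&(w[...,1]>y0)
    n,l,s,c=cv2.connectedComponentsWithStats(m.astype(np.uint8))
    for i in range(1,n):
        if s[i,4]>80:
            rc=cv2.minAreaRect((w[l==i][:,:2]*1000).astype(np.float32));print(np.round(c[i]),s[i,4],np.round(rc[0],1),np.round(rc[1],1),round(rc[2],1),'z',np.round(np.percentile(w[l==i][:,2],[5,95]),4))
E
python3 - <<'E'
from h import *
d=shot('wrist','w2');w=world(d)
tops(w,.48,.58,-.2,.1,.07,.1);tops(w,.37,.48,-.25,.1,.055,.068)
plan((0.4355,-0.056,0.14,-8.2),(0.4355,-0.056,0.024,None,4))
E
```

```text
[315. 197.] 2821 [532.9  28.1] [50.  50.9] 0.3 z [0.0807 0.0882]
[231. 256.] 1187 [434.6 -56.6] [52.9 51.8] 82.1 z [0.0574 0.0641]
[180. 266.] 441 [378.8 -65.3] [17.5 50.5] 0.1 z [0.0562 0.0662]
[244. 342.] 548 [ 439.2 -176.3] [30.5 44.4] 8.9 z [0.0563 0.0642]
t 8.2 pos [0.5338 0.0309 0.1897] F [-0.1  0.5 -0.2] op 0.0852 gf 0.0 yaw_x 90.51 z [ 0.002 -0.    -1.   ] q [-0.08 -0.14  1.87 -0.    1.41 -0.09]
-> (0.4355, -0.056, 0.14, -8.2) rows 11
   [-0.78, -0.9, 0.45, 9.0]
   [-0.91, -0.77, 0.45, 9.0]
   [-1.02, -0.62, 0.45, 9.0]
   [-1.11, -0.45, 0.45, 9.0]
   [-1.16, -0.27, 0.45, 9.0]
   [-1.19, -0.09, 0.45, 9.0]
   [-1.19, 0.1, 0.45, 9.0]
   [-1.16, 0.28, 0.45, 9.0]
   [-1.1, 0.46, 0.45, 9.0]
   [-1.01, 0.63, 0.45, 9.0]
   [-0.9, 0.78, 0.45, 9.0]
-> (0.4355, -0.056, 0.024, None, 4) rows 3
   all [0.0, 0.0, 3.87, -0.0]
```

send_rows --rows '[[8.5, [-0.8, -0.9, 0.45], 9], [8.5, [-0.9, -0.75, 0.45], 9], [8.5, [-1, -0.6, 0.45], 9], [8.5, [-1.1, -0.45, 0.45], 9], [8.5, [-1.15, -0.25, 0.45], 9], [8.5, [-1.2, -0.1, 0.45], 9], [8.5, [-1.2, 0.1, 0.45], 9], [8.5, [-1.15, 0.3, 0.45], 9], [8.5, [-1.1, 0.45, 0.45], 9], [8.5, [-1, 0.65, 0.45], 9]]'

```text
t: 9.45
tool_pos: [0.4428, -0.0479, 0.1414]
tool_rot: [-3.141, -0.006, 0.005]
contact_force: [-0.1, 0.7, -0.1]
opening: 0.085
grip_force: 0.0
```

send_rows --rows '[[8.5, [-0.9, 0.8, 0.45], 9], [8.5, [0, 0, 3.9], 0], [8.5, [0, 0, 3.9], 0], [8.5, [0, 0, 3.5], 0], [8.5, [0, 0, 0.4], 0], [8.5, [0, 0, 0], 0]]'

```text
t: 10.2
tool_pos: [0.4351, -0.056, 0.0221]
tool_rot: [-3.133, 0.233, 0.002]
contact_force: [0.5, -0.0, 0.2]
opening: 0.0851
grip_force: 0.0
```

send_rows --rows '[[4.5, [0, 0, 0], 0], [4.5, [0, 0, 0], 0], [4.5, [0, 0, 0], 0], [4.5, [0, 0, 0], 0], [4.5, [0, 0, 0], 0], [4.5, [0, 0, -2], 0], [4.5, [0, 0, -3], 0], [4.5, [0, 0, -3.3], 0], [4.5, [0, 0, -3.3], 0], [4.5, [0, 0, 0], 0]]'

```text
t: 11.45
tool_pos: [0.4372, -0.0566, 0.1411]
tool_rot: [3.132, -0.232, 0.009]
contact_force: [0.4, 0.6, -1.9]
opening: 0.0517
grip_force: 45.8
```

```bash
python3 - <<'E'
from h import *
plan((0.533,-0.040,0.13,90.7))
E
```

```text
t 11.45 pos [ 0.4372 -0.0566  0.1411] F [ 0.4  0.6 -1.9] op 0.0517 gf 45.8 yaw_x -8.48 z [ 0.006 -0.002 -1.   ] q [-0.3  -0.35  2.12 -0.    1.36  1.42]
-> (0.533, -0.04, 0.13, 90.7) rows 12
   [0.77, -0.25, 0.09, -8.3]
   [0.8, -0.14, 0.09, -8.3]
   [0.81, -0.03, 0.09, -8.3]
   [0.8, 0.09, 0.09, -8.3]
   [0.78, 0.21, 0.09, -8.3]
   [0.75, 0.32, 0.09, -8.3]
   [0.69, 0.42, 0.09, -8.3]
   [0.62, 0.52, 0.09, -8.3]
   [0.54, 0.6, 0.09, -8.3]
   [0.45, 0.67, 0.09, -8.3]
   [0.35, 0.73, 0.09, -8.3]
   [0.24, 0.77, 0.09, -8.3]
```

send_rows --rows '[[4.5, [0.75, -0.25, 0.1], -8.3], [4.5, [0.8, -0.15, 0.1], -8.3], [4.5, [0.8, 0, 0.1], -8.3], [4.5, [0.8, 0.1, 0.1], -8.3], [4.5, [0.8, 0.2, 0.1], -8.3], [4.5, [0.75, 0.3, 0.1], -8.3], [4.5, [0.7, 0.4, 0.1], -8.3], [4.5, [0.6, 0.5, 0.1], -8.3], [4.5, [0.55, 0.6, 0.1], -8.3], [4.5, [0.45, 0.65, 0.1], -8.3]]'

```text
t: 12.7
tool_pos: [0.5133, -0.0414, 0.1258]
tool_rot: [-2.494, -1.906, 0.004]
contact_force: [-0.3, 0.1, -0.5]
opening: 0.0515
grip_force: 45.6
```

send_rows --rows '[[4.5, [0.35, 0.75, 0.1], -8.3], [4.5, [0.25, 0.8, 0.1], -8.3], [4.5, [0, 0, 0], 0], [4.5, [0, 0, 2], 0], [4.5, [0, 0, 2], 0], [4.5, [0, 0, 1], 0], [4.5, [0, 0, 0], 0], [4.5, [0, 0, 0], 0]]'

```text
t: 13.7
tool_pos: [0.5312, -0.039, 0.0768]
tool_rot: [2.2, 2.242, 0.001]
contact_force: [1.0, -0.7, -0.5]
opening: 0.0513
grip_force: 45.7
```

```bash
python3 - <<'E'
from h import *
plan((0.533,-0.040,0.05,90.7))
E
```

```text
t 13.7 pos [ 0.5312 -0.039   0.0768] F [ 1.  -0.7 -0.5] op 0.0513 gf 45.7 yaw_x 91.09 z [ 0.001 -0.    -1.   ] q [-0.21 -0.02  1.96 -0.    1.2  -0.23]
-> (0.533, -0.04, 0.05, 90.7) rows 1
   [-0.1, 0.17, 2.68, 0.4]
```

send_rows --rows '[[4.5, [-0.1, 0.1, 1.2], 0.4], [4.5, [0, 0, 0.9], 0], [4.5, [0, 0, 0.6], 0], [4.5, [0, 0, 0], 0], [4.5, [0, 0, 0], 0]]'

```text
t: 14.32
tool_pos: [0.5319, -0.0399, 0.0493]
tool_rot: [-2.208, -2.235, -0.0]
contact_force: [-0.4, 0.4, -1.3]
opening: 0.0517
grip_force: 45.9
```

send_rows --rows '[[6, [0, 0, 0], 0], [7, [0, 0, 0], 0], [8, [0, 0, 0], 0], [8.5, [0, 0, -2], 0], [8.5, [0, 0, -3], 0], [8.5, [0, 0, -3], 0], [8.5, [0, 0, -3], 0], [8.5, [0, 0, -3], 0], [8.5, [0, 0, 0], 0]]'

```text
t: 15.45
tool_pos: [0.5337, -0.0403, 0.1926]
tool_rot: [2.204, 2.231, 0.005]
contact_force: [-0.2, -0.2, -0.4]
opening: 0.0849
grip_force: 0.0
```

```bash
python3 - <<'E'
from h import *
d=shot('wrist','w3');w=world(d)
tops(w,.48,.58,-.2,.1,.07,.1);tops(w,.37,.48,-.25,.1,.055,.068)
d=shot('top','t3');w=world(d);print('top');tops(w,.39,.48,-.25,.1,.055,.07)
plan((0.430,-0.1815,0.14,7.9),(0.430,-0.1815,0.024,None,4))
E
```

```text
[318. 121.] 3421 [532.9  28.1] [50.  49.7] 0.7 z [0.0859 0.0883]
[315. 196.] 3015 [531.  -42.3] [52.1 52.1] 0.9 z [0.0826 0.0882]
[331. 324.] 516 [ 551.3 -190.1] [23.9 19.8] 0.0 z [0.0715 0.0984]
[171. 208.] 530 [378.9 -65.8] [17.4 50.6] 0.1 z [0.0564 0.0664]
[242. 305.] 696 [ 437.7 -181.1] [34.4 52.4] 7.0 z [0.0575 0.0642]
top
[389. 238.] 388 [ 431.  -181.3] [51.9 52.7] 7.9 z [0.0592 0.065 ]
t 15.55 pos [ 0.5317 -0.0399  0.1888] F [-0.2 -0.1 -0.9] op 0.085 gf 0.0 yaw_x 90.71 z [-0.  0. -1.] q [-0.21 -0.14  1.87  0.    1.41 -0.23]
-> (0.43, -0.1815, 0.14, 7.9) rows 10
   [-1.4, -1.03, 0.49, 8.3]
   [-1.54, -0.82, 0.49, 8.3]
   [-1.64, -0.59, 0.49, 8.3]
   [-1.71, -0.35, 0.49, 8.3]
   [-1.74, -0.1, 0.49, 8.3]
   [-1.74, 0.15, 0.49, 8.3]
   [-1.7, 0.4, 0.49, 8.3]
   [-1.62, 0.64, 0.49, 8.3]
   [-1.51, 0.87, 0.49, 8.3]
   [-1.37, 1.08, 0.49, 8.3]
-> (0.43, -0.1815, 0.024, None, 4) rows 3
   all [0.0, 0.0, 3.87, -0.0]
```

send_rows --rows '[[8.5, [-1.4, -1, 0.5], 8.3], [8.5, [-1.5, -0.8, 0.5], 8.3], [8.5, [-1.6, -0.6, 0.5], 8.3], [8.5, [-1.7, -0.35, 0.5], 8.3], [8.5, [-1.7, -0.1, 0.5], 8.3], [8.5, [-1.7, 0.15, 0.5], 8.3], [8.5, [-1.65, 0.4, 0.5], 8.3], [8.5, [-1.6, 0.65, 0.5], 8.3], [8.5, [-1.5, 0.85, 0.5], 8.3], [8.5, [-1.25, 1.1, 0.5], 8.3]]'

```text
t: 16.8
tool_pos: [0.4314, -0.1789, 0.1369]
tool_rot: [-3.133, -0.204, 0.005]
contact_force: [-0.2, 0.4, -0.1]
opening: 0.0845
grip_force: 0.0
```

send_rows --rows '[[8.5, [0, 0, 2], 0], [8.5, [0, 0, 3.5], 0], [8.5, [0, 0, 3.5], 0], [8.5, [0, 0, 2.6], 0], [8.5, [0, 0, 0], 0]]'

```text
t: 17.42
tool_pos: [0.4297, -0.1772, 0.0193]
tool_rot: [-3.129, -0.211, 0.011]
contact_force: [-0.5, -0.9, -0.6]
opening: 0.0854
grip_force: 0.0
```

send_rows --rows '[[4.5, [0, 0, 0], 0], [4.5, [0, 0, 0], 0], [4.5, [0, 0, 0], 0], [4.5, [0, 0, 0], 0], [4.5, [0, 0, 0], 0], [4.5, [0, 0, -2], 0], [4.5, [0, 0, -3], 0], [4.5, [0, 0, -3.3], 0], [4.5, [0, 0, -3.3], 0], [4.5, [0, 0, 0], 0]]'

```text
t: 18.68
tool_pos: [0.4345, -0.1801, 0.142]
tool_rot: [3.131, 0.211, 0.007]
contact_force: [0.3, 0.3, -1.1]
opening: 0.0516
grip_force: 42.4
```

```bash
python3 - <<'E'
from h import *
plan((0.534,-0.107,0.13,90.7))
E
```

```text
t 18.68 pos [ 0.4345 -0.1801  0.142 ] F [ 0.3  0.3 -1.1] op 0.0516 gf 42.4 yaw_x 7.71 z [ 0.005 -0.003 -1.   ] q [-0.55 -0.26  2.06  0.    1.34  0.88]
-> (0.534, -0.107, 0.13, 90.7) rows 10
   [1.08, -0.59, 0.12, -8.3]
   [1.16, -0.43, 0.12, -8.3]
   [1.21, -0.26, 0.12, -8.3]
   [1.23, -0.08, 0.12, -8.3]
   [1.23, 0.1, 0.12, -8.3]
   [1.2, 0.28, 0.12, -8.3]
   [1.15, 0.45, 0.12, -8.3]
   [1.07, 0.61, 0.12, -8.3]
   [0.98, 0.76, 0.12, -8.3]
   [0.86, 0.89, 0.12, -8.3]
```

send_rows --rows '[[4.5, [1.1, -0.6, 0.1], -8.3], [4.5, [1.15, -0.45, 0.1], -8.3], [4.5, [1.2, -0.25, 0.1], -8.3], [4.5, [1.2, -0.1, 0.1], -8.3], [4.5, [1.2, 0.1, 0.1], -8.3], [4.5, [1.2, 0.3, 0.1], -8.3], [4.5, [1.15, 0.45, 0.1], -8.3], [4.5, [1.1, 0.6, 0.1], -8.3], [4.5, [1, 0.75, 0.1], -8.3], [4.5, [0.85, 0.9, 0.1], -8.3]]'

```text
t: 19.92
tool_pos: [0.5311, -0.1051, 0.1267]
tool_rot: [-2.2, -2.238, 0.003]
contact_force: [0.4, -0.9, -1.0]
opening: 0.0515
grip_force: 42.3
```

send_rows --rows '[[4.5, [0, 0, 0], 0], [4.5, [0, 0, 2], 0], [4.5, [0, 0, 2], 0], [4.5, [0, 0, 1], 0], [4.5, [0, 0, 0], 0], [4.5, [0, 0, 0], 0]]'

```text
t: 20.68
tool_pos: [0.5325, -0.1061, 0.0798]
tool_rot: [2.207, 2.234, 0.001]
contact_force: [-0.1, -0.3, -0.1]
opening: 0.0513
grip_force: 42.3
```

```bash
python3 - <<'E'
from h import *
plan((0.534,-0.107,0.049,90.7))
E
```

```text
t 20.68 pos [ 0.5325 -0.1061  0.0798] F [-0.1 -0.3 -0.1] op 0.0513 gf 42.3 yaw_x 90.7 z [ 0.001 -0.    -1.   ] q [-0.33  0.    1.93  0.    1.21 -0.35]
-> (0.534, -0.107, 0.049, 90.7) rows 1
   all [-0.1, 0.15, 3.08, -0.0]
```

send_rows --rows '[[4.5, [-0.1, 0.1, 1.2], 0], [4.5, [0, 0, 1], 0], [4.5, [0, 0, 0.6], 0], [4.5, [0, 0, 0.4], 0], [4.5, [0, 0, 0], 0], [4.5, [0, 0, 0], 0]]'

```text
t: 21.42
tool_pos: [0.5336, -0.107, 0.0487]
tool_rot: [2.207, 2.235, 0.0]
contact_force: [-3.7, 1.0, 7.4]
opening: 0.0518
grip_force: 43.3
```

send_rows --rows '[[6, [0, 0, 0], 0], [7, [0, 0, 0], 0], [8, [0, 0, 0], 0], [8.5, [0, 0, -2], 0], [8.5, [0, 0, -3], 0], [8.5, [0, 0, -3], 0], [8.5, [0, 0, -3], 0], [8.5, [0, 0, -3], 0], [8.5, [0, 0, 0], 0], [8.5, [0, 0, 0], 0]]'

```text
t: 22.68
tool_pos: [0.5328, -0.1067, 0.1871]
tool_rot: [-2.207, -2.235, 0.0]
contact_force: [0.2, 0.7, -0.6]
opening: 0.0849
grip_force: 0.0
```

```bash
python3 - <<'E'
from h import *
d=shot('wrist','w4');w=world(d)
tops(w,.48,.58,-.15,.1,.07,.1)
d=shot('top','t4');w=world(d);print('top');tops(w,.35,.55,.1,.25,.07,.12);tops(w,.35,.55,.1,.25,.035,.06)
# go look at crank: cam sits ahead of TCP by ~8cm along tool x
plan((0.43,0.13,0.25,25))
E
```

```text
[321.  35.] 4617 [533.1  26.9] [50.1 47.9] 0.7 z [0.0855 0.0884]
[318. 127.] 3795 [531.3 -42.6] [52.1 51.8] 0.8 z [0.086  0.0883]
[318. 202.] 3078 [ 532.9 -112.3] [52.  52.1] 0.8 z [0.0817 0.0882]
top
[260. 199.] 155 [535.1 179.2] [ 24.5 141.6] 2.0 z [0.0379 0.0489]
[254. 233.] 310 [423.7 178.5] [92.8 36.5] 23.5 z [0.0421 0.0551]
t 22.77 pos [ 0.5322 -0.1065  0.1858] F [ 0.1 -0.9 -0.1] op 0.0848 gf 0.0 yaw_x 90.71 z [-0.002  0.001 -1.   ] q [-0.33 -0.11  1.85 -0.    1.41 -0.35]
-> (0.43, 0.13, 0.25, 25) rows 8
   [2.97, -1.24, -0.8, 8.2]
   [2.76, -1.65, -0.8, 8.2]
   [2.5, -2.03, -0.8, 8.2]
   [2.18, -2.37, -0.8, 8.2]
   [1.82, -2.66, -0.8, 8.2]
   [1.43, -2.89, -0.8, 8.2]
   [1.0, -3.06, -0.8, 8.2]
   [0.55, -3.17, -0.8, 8.2]
```

All three cartons sit flat in their nests. Now for a close look at the crank.

send_rows --rows '[[8.5, [3, -1.25, -0.8], 8.2], [8.5, [2.75, -1.65, -0.8], 8.2], [8.5, [2.5, -2.05, -0.8], 8.2], [8.5, [2.2, -2.35, -0.8], 8.2], [8.5, [1.8, -2.65, -0.8], 8.2], [8.5, [1.4, -2.9, -0.8], 8.2], [8.5, [1, -3.05, -0.8], 8.2], [8.5, [0.55, -3.15, -0.8], 8.2], [8.5, [0, 0, 0], 0], [8.5, [0, 0, 0], 0]]'

```text
t: 24.02
tool_pos: [0.4302, 0.1289, 0.2502]
tool_rot: [3.066, 0.685, -0.003]
contact_force: [0.0, -0.1, -0.7]
opening: 0.0848
grip_force: 0.0
```

```bash
python3 - <<'E'
from h import *
st();d=shot('wrist','w5');w=world(d)
tops(w,.36,.5,.1,.25,.07,.12);tops(w,.36,.52,.1,.25,.048,.06);tops(w,.36,.52,.1,.25,.036,.047)
E
```

```text
t 24.02 pos [0.4302 0.1289 0.2502] F [ 0.  -0.1 -0.7] op 0.0848 gf 0.0 yaw_x 25.18 z [-0.002 -0.001 -1.   ] q [ 0.13 -0.4   1.98 -0.    1.56  1.26]
[277. 204.] 401 [383.6 160.8] [23.8 23.9] 26.7 z [0.0741 0.0927]
[279. 142.] 887 [446.7 189. ] [35.9 36.1] 20.9 z [0.0508 0.0544]
[280. 174.] 471 [405.4 170.8] [52.1 20.8] 26.2 z [0.0444 0.0469]
```

View pics/w5.png

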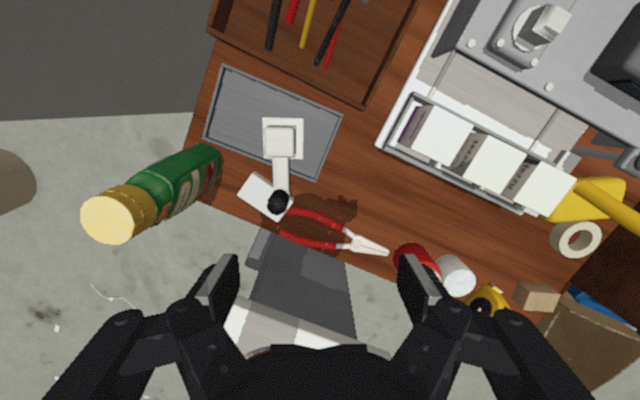

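The picture shows the hub top at (279,142) with the arm running down to the black knob at (278,202). The bottle is at (110,220) to (200,170), so I'll check clearance to it.

```bash
python3 - <<'E'
from h import *
d=dict(np.load('/tmp/w5.npz'));w=world(d)
m=(w[...,2]>.02)&(w[...,2]<.3)&(w[...,0]>.3)&(w[...,0]<.5)&(w[...,1]>.215)&(w[...,1]<.4)
p=w[m];print(len(p),p.min(0),p.max(0))
for z in(.03,.06,.1,.15):
    q=p[abs(p[:,2]-z)<.015]
    if len(q):print(z,q.min(0).round(3),q.max(0).round(3))
tops(w,.58,.7,-.02,.08,.12,.2);tops(w,.55,.65,-.2,-.13,.12,.2);tops(w,.58,.7,-.02,.08,.142,.2)
plan((0.447,0.189,0.14,24),(0.447,0.189,0.025,None,4))
E
```

```text
7446 [0.32840481 0.2510302  0.02012972] [0.39489673 0.29829559 0.19557005]
0.03 [0.329 0.253 0.02 ] [0.395 0.288 0.045]
0.06 [0.331 0.251 0.045] [0.394 0.288 0.075]
0.1 [0.33  0.251 0.085] [0.392 0.297 0.115]
0.15 [0.331 0.255 0.135] [0.385 0.295 0.165]
[530.  29.] 3652 [640.9  27.7] [58.3 46.2] 1.8 z [0.1221 0.1544]
[549.  23.] 997 [636.1  27.2] [20.7 20.9] 0.1 z [0.1436 0.1552]
t 24.07 pos [0.4304 0.1286 0.2503] F [ 0.9 -0.3  0.1] op 0.0852 gf 0.0 yaw_x 25.13 z [-0.002 -0.001 -1.   ] q [ 0.12 -0.4   1.98 -0.    1.56  1.26]
-> (0.447, 0.189, 0.14, 24) rows 3
   [1.36, -1.59, 3.68, 0.4]
   [1.35, -1.6, 3.68, 0.4]
   [1.34, -1.6, 3.68, 0.4]
-> (0.447, 0.189, 0.025, None, 4) rows 3
   all [0.0, 0.0, 3.83, -0.0]
```

send_rows --rows '[[6.5, [1.35, -1.6, 3.7], 0.4], [6.5, [1.35, -1.6, 3.7], 0.4], [6.5, [1.35, -1.6, 3.7], 0.4], [6.5, [0, 0, 0], 0], [6.5, [0, 0, 3], 0], [6.5, [0, 0, 3], 0], [6.5, [0, 0, 3], 0], [6.5, [0, 0, 1.5], 0], [6.5, [0, 0, 0.9], 0], [6.5, [0, 0, 0], 0]]' --newtons 60

```text
t: 25.32
tool_pos: [0.4477, 0.1896, 0.0267]
tool_rot: [3.073, 0.65, 0.001]
contact_force: [0.0, -0.2, -0.1]
opening: 0.0652
grip_force: 0.0
```

send_rows --rows '[[2.5, [0, 0, 0], 0], [2.5, [0, 0, 0], 0], [2.5, [0, 0, 0], 0], [2.5, [0, 0, 0], 0], [2.5, [0, 0, 0], 0], [2.5, [0, 0, 0], 0]]'

```text
t: 26.08
tool_pos: [0.4484, 0.1902, 0.0277]
tool_rot: [-3.073, -0.651, -0.004]
contact_force: [0.5, 0.9, 6.0]
opening: 0.0347
grip_force: 62.2
```

```bash
python3 - <<'E'
from h import *
st();d=shot('top');w=world(d);tops(w,.36,.42,.1,.25,.065,.12)
d=dict(np.load('/tmp/w4.npz'));
E
```

```text
t 26.07 pos [0.4484 0.1902 0.0277] F [0.5 0.9 6. ] op 0.0347 gf 62.2 yaw_x 23.92 z [ 0.002  0.001 -1.   ] q [ 0.25 -0.05  2.09  0.    1.11  1.4 ]
```

send_rows --rows '[[2.5, [0, 0, -1.5], 0], [2.5, [0, 0, -3], 0], [2.5, [0, 0, -5], 0], [2.5, [0, 0, -5], 0], [2.5, [0, 0, -5], 0], [2.5, [0, 0, -5], 0], [2.5, [0, 0, 0], 0], [2.5, [0, 0, 0], 0]]'

```text
t: 27.12
tool_pos: [0.4461, 0.1895, 0.2692]
tool_rot: [3.073, 0.651, -0.006]
contact_force: [-0.6, -0.6, -5.6]
opening: 0.0344
grip_force: 61.2
```

```bash
python3 - <<'E'
from h import *
d=shot('wrist','w6')
for n in('top0','t4','w5','w1','w3'):
    d=dict(np.load('/tmp/%s.npz'%n));w=world(d);print(n)
    for a,b in((.150,.158),(.13,.158)):tops_=None;tops(w,.61,.67,-.005,.06,a,b)
    m=(w[...,2]>.150)&(w[...,2]<.16)&(abs(w[...,0]-.638)<.025)&(abs(w[...,1]-.027)<.025);print(m.sum(),w[m].mean(0).round(4),w[m].min(0).round(4),w[m].max(0).round(4))
plan((0.62,0.027,0.26,180))
f=dict(np.load('/tmp/w5.npz'))['frame'];a=cv2.resize(f[0:75,480:610],None,fx=6,fy=6,interpolation=cv2.INTER_CUBIC)
cv2.imwrite('pics/w5s.png',a[...,::-1])
E
```

```text
top0
34 [0.6377 0.0263 0.1529] [0.6317 0.0185 0.1501] [0.6451 0.0338 0.1561]
t4
32 [0.638  0.0277 0.153 ] [0.6317 0.0211 0.1503] [0.6445 0.0337 0.1564]
w5
[555.  21.] 578 [636.   27.5] [16.9 17.2] 89.6 z [0.1505 0.1554]
[544.  25.] 1405 [636.1  26.2] [23. 21.] 89.9 z [0.1321 0.1551]
580 [0.6352 0.0282 0.1535] [0.6268 0.0191 0.15  ] [0.6446 0.0361 0.1568]
w1
[273.   2.] 81 [626.4  26.3] [ 3.1 19.9] 9.0 z [0.1309 0.1434]<stdin>:6: RuntimeWarning: Mean of empty slice.
  ret = um.true_divide(
Traceback (most recent call last):
ValueError: zero-size array to reduction operation minimum which has no identity
```

View pics/w6.png

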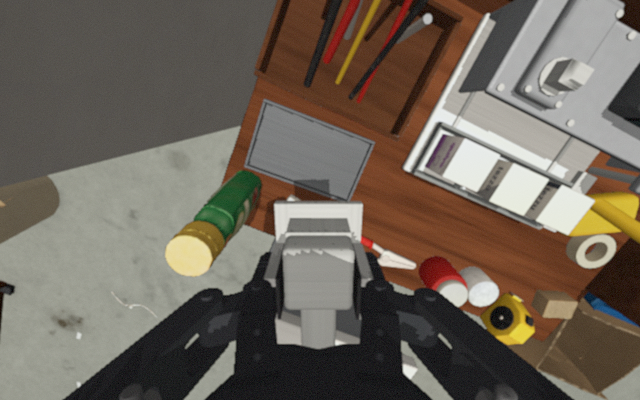

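The crank is held with its hub top at (318,270) between the pads, and the empty tray is at (310,150). The shaft, at (573,72), looks square to the coder. Next: the hub offset in the tool frame, the tray pose and the shaft position.

```bash
python3 - <<'E'
from h import *
o,Rm=st()
d=dict(np.load('/tmp/w6.npz'));w=world(d);t=(w-o['tool_pos'])@Rm*1000
m=(abs(t[...,0])<45)&(abs(t[...,1])<30)&(t[...,2]<-10)&(t[...,2]>-60)&(d['range_z']>0)
print(m.sum())
for z in range(-45,-8,3):
    q=t[m&(abs(t[...,2]-z)<1.5)]
    if len(q)>40: print(z,len(q),np.percentile(q[:,:2],[2,98],axis=0).round(1).tolist())
m=(w[...,2]>.149)&(w[...,2]<.16)&(abs(w[...,0]-.638)<.025)&(abs(w[...,1]-.027)<.025);print('shaft',m.sum(),w[m].mean(0).round(4),w[m].min(0).round(4),w[m].max(0).round(4))
tops(w,.61,.67,-.005,.06,.15,.158)
# tray floor
for n in('w6','t4','w5'):
  D=dict(np.load('/tmp/%s.npz'%n));W=world(D);f=D['frame'].astype(int)
  g=(np.ptp(f,axis=-1)<14)&(f.mean(-1)>60)&(f.mean(-1)<170)&(W[...,0]>.38)&(W[...,0]<.53)&(W[...,1]>.1)&(W[...,1]<.29)&(W[...,2]<.02)&(W[...,2]>-.01)
  k,l,s,c=cv2.connectedComponentsWithStats(g.astype(np.uint8));i=1+s[1:,4].argmax()
  rc=cv2.minAreaRect((W[l==i][:,:2]*1000).astype(np.float32));print('tray',n,s[i,4],rc,np.median(W[l==i][:,2]))
plan((0.62,0.027,0.26,180))
E
```

```text
t 27.18 pos [0.4457 0.1894 0.2682] F [-0.1  0.4 -4.3] op 0.0348 gf 61.2 yaw_x 23.91 z [-0.005 -0.001 -1.   ] q [ 0.25 -0.31  1.88 -0.    1.57  1.4 ]
9943
-45 201 [[-4.7, -29.4], [12.9, 29.7]]
-42 355 [[-10.6, -26.0], [11.7, 26.6]]
-39 380 [[-11.2, -22.9], [10.9, 23.5]]
-36 212 [[-11.0, -25.0], [11.0, 24.2]]
-33 242 [[-10.3, -29.1], [10.9, 29.6]]
-30 225 [[-7.4, -29.0], [11.0, 29.4]]
-27 3815 [[-17.1, -17.8], [15.1, 17.8]]
-24 863 [[-18.0, -27.5], [16.7, 27.2]]
-21 689 [[-44.3, -27.5], [16.8, 27.9]]
-18 990 [[-44.4, -26.8], [16.8, 26.6]]
-15 283 [[6.1, -28.5], [17.0, 29.0]]
-12 248 [[6.1, -28.7], [16.9, 28.8]]
shaft 476 [0.6351 0.0288 0.1531] [0.6271 0.0187 0.149 ] [0.6448 0.0361 0.1567]
[579.  74.] 429 [635.4  27.3] [16.6 17.2] 0.1 z [0.1505 0.1554]
tray w6 7840 ((455.2169189453125, 206.67242431640625), (99.50948333740234, 167.41983032226562), 3.3143980503082275) 0.005382162647477401
tray t4 120 ((501.4595947265625, 211.150146484375), (156.59849548339844, 23.8609561920166), 85.83943939208984) 0.004942925503874318
tray w5 7626 ((448.24169921875, 207.59375), (114.51273345947266, 166.3438720703125), 3.139965534210205) 0.005385663546113362
t 27.18 pos [0.4457 0.1894 0.2682] F [-0.1  0.4 -4.3] op 0.0348 gf 61.2 yaw_x 23.91 z [-0.005 -0.001 -1.   ] q [ 0.25 -0.31  1.88 -0.    1.57  1.4 ]
-> (0.62, 0.027, 0.26, 180) rows 18
   [0.52, 1.22, 0.05, -8.7]
   [0.33, 1.28, 0.05, -8.7]
   [0.13, 1.32, 0.05, -8.7]
   [-0.07, 1.32, 0.05, -8.7]
   [-0.27, 1.3, 0.05, -8.7]
   [-0.46, 1.24, 0.05, -8.7]
   [-0.64, 1.16, 0.05, -8.7]
   [-0.81, 1.05, 0.05, -8.7]
   [-0.96, 0.91, 0.05, -8.7]
   [-1.08, 0.76, 0.05, -8.7]
   [-1.19, 0.59, 0.05, -8.7]
   [-1.26, 0.4, 0.05, -8.7]
   [-1.31, 0.21, 0.05, -8.7]
   [-1.32, 0.01, 0.05, -8.7]
   [-1.31, -0.19, 0.05, -8.7]
   [-1.27, -0.39, 0.05, -8.7]
   [-1.19, -0.57, 0.05, -8.7]
   [-1.09, -0.75, 0.05, -8.7]
```

send_rows --rows '[[2.5, [0.55, 1.25, 0], -8.7], [2.5, [0.35, 1.3, 0], -8.7], [2.5, [0.15, 1.35, 0], -8.7], [2.5, [-0.1, 1.35, 0], -8.7], [2.5, [-0.3, 1.35, 0], -8.7], [2.5, [-0.5, 1.3, 0], -8.7], [2.5, [-0.7, 1.2, 0], -8.7], [2.5, [-0.85, 1.1, 0], -8.7], [2.5, [-1, 0.95, 0], -8.7], [2.5, [-1.15, 0.8, 0], -8.7]]'

```text
t: 28.42
tool_pos: [0.5463, 0.0953, 0.2675]
tool_rot: [-1.772, -2.588, 0.006]
contact_force: [-0.2, -0.2, -3.9]
opening: 0.0352
grip_force: 61.2
```

send_rows --rows '[[2.5, [-1.25, 0.6, 0], -8.7], [2.5, [-1.3, 0.4, 0], -8.7], [2.5, [-1.35, 0.2, 0], -8.7], [2.5, [-1.4, 0, 0], -8.7], [2.5, [-1.35, -0.2, 0], -8.7], [2.5, [-1.3, -0.4, 0], -8.7], [2.5, [-1.25, -0.6, 0], -8.7], [2.5, [-1.15, -0.75, 0], -8.7], [2.5, [0, 0, 0], 0], [2.5, [0, 0, 0], 0]]'

```text
t: 29.68
tool_pos: [0.6272, 0.0213, 0.2692]
tool_rot: [0.011, -3.138, -0.001]
contact_force: [0.1, 0.1, -4.6]
opening: 0.0348
grip_force: 61.2
```

```bash
python3 - <<'E'
from h import *
plan((0.637,0.0275,0.20,180.7))
E
```

```text
t 29.68 pos [0.6272 0.0213 0.2692] F [ 0.1  0.1 -4.6] op 0.0348 gf 61.2 yaw_x -179.6 z [-0.004  0.001 -1.   ] q [-0.08  0.04  1.56  0.    1.54 -1.66]
-> (0.637, 0.0275, 0.2, 180.7) rows 41
   [-0.02, 0.01, 0.17, -8.8]
   [-0.03, 0.01, 0.17, -8.8]
   [-0.03, 0.01, 0.17, -8.8]
   [-0.03, 0.0, 0.17, -8.8]
   [-0.03, -0.0, 0.17, -8.8]
   [-0.03, -0.01, 0.17, -8.8]
   [-0.03, -0.01, 0.17, -8.8]
   [-0.02, -0.01, 0.17, -8.8]
   [-0.02, -0.02, 0.17, -8.8]
   [-0.02, -0.02, 0.17, -8.8]
   [-0.02, -0.02, 0.17, -8.8]
   [-0.01, -0.03, 0.17, -8.8]
   [-0.01, -0.03, 0.17, -8.8]
   [-0.0, -0.03, 0.17, -8.8]
   [0.0, -0.03, 0.17, -8.8]
   [0.0, -0.03, 0.17, -8.8]
   [0.01, -0.03, 0.17, -8.8]
   [0.01, -0.03, 0.17, -8.8]
   [0.02, -0.02, 0.17, -8.8]
   [0.02, -0.02, 0.17, -8.8]
   [0.02, -0.02, 0.17, -8.8]
   [0.03, -0.01, 0.17, -8.8]
   [0.03, -0.01, 0.17, -8.8]
   [0.03, -0.0, 0.17, -8.8]
   [0.03, -0.0, 0.17, -8.8]
   [0.03, 0.0, 0.17, -8.8]
   [0.03, 0.01, 0.17, -8.8]
   [0.03, 0.01, 0.17, -8.8]
   [0.02, 0.02, 0.17, -8.8]
   [0.02, 0.02, 0.17, -8.8]
   [0.02, 0.02, 0.17, -8.8]
   [0.01, 0.02, 0.17, -8.8]
   [0.01, 0.03, 0.17, -8.8]
   [0.01, 0.03, 0.17, -8.8]
   [0.0, 0.03, 0.17, -8.8]
   [-0.0, 0.03, 0.17, -8.8]
   [-0.01, 0.03, 0.17, -8.8]
   [-0.01, 0.03, 0.17, -8.8]
   [-0.01, 0.02, 0.17, -8.8]
   [-0.02, 0.02, 0.17, -8.8]
   [-0.02, 0.02, 0.17, -8.8]
```

send_rows --rows '[[2.5, [-0.5, 0.3, 1.5], -0.3], [2.5, [-0.5, 0.3, 2.5], 0], [2.5, [0, 0, 2.5], 0], [2.5, [0, 0, 1.5], 0], [2.5, [0, 0, 0.5], 0], [2.5, [0, 0, 0], 0], [2.5, [0, 0, 0], 0]]'

```text
t: 30.55
tool_pos: [0.639, 0.027, 0.1878]
tool_rot: [-0.022, 3.139, -0.0]
contact_force: [-0.4, 0.3, -4.6]
opening: 0.0349
grip_force: 61.2
```

send_rows --rows '[[2.5, [0, 0, 0.3], 0], [2.5, [0, 0, 0.3], 0], [2.5, [0, 0, 0.3], 0], [2.5, [0, 0, 0.3], 0], [2.5, [0, 0, 0], 0], [2.5, [0, 0, 0], 0]]'

```text
t: 31.3
tool_pos: [0.6383, 0.0271, 0.1743]
tool_rot: [-0.022, 3.141, 0.0]
contact_force: [-0.2, 0.2, -3.4]
opening: 0.0352
grip_force: 61.2
```

```bash
python3 - <<'E'
from h import *
st()
E
```

```text
t 31.3 pos [0.6383 0.0271 0.1743] F [-0.2  0.2 -3.4] op 0.0352 gf 61.2 yaw_x -179.19 z [ 0.  0. -1.] q [-0.07  0.12  1.63  0.    1.38 -1.66]
```

send_rows --rows '[[2.5, [0.1, 0, 0.3], 0], [2.5, [0, 0, 0.3], 0], [2.5, [0, 0, 0.3], 0], [2.5, [0, 0, 0], 0]]'

```text
t: 31.8
tool_pos: [0.6369, 0.0271, 0.1647]
tool_rot: [0.022, -3.141, -0.0]
contact_force: [-0.2, 0.7, -4.6]
opening: 0.0353
grip_force: 61.1
```

send_rows --rows '[[2.5, [0, 0, 0.3], 0], [2.5, [0, 0, 0.3], 0], [2.5, [0, 0, 0.3], 0], [2.5, [0, 0, 0], 0], [2.5, [0, 0, 0], 0]]'

```text
t: 32.42
tool_pos: [0.6373, 0.0271, 0.1563]
tool_rot: [-0.022, 3.141, 0.0]
contact_force: [-0.5, 0.5, -4.3]
opening: 0.0349
grip_force: 61.2
```

send_rows --rows '[[2.5, [0, 0, 0.3], 0], [2.5, [0, 0, 0.3], 0], [2.5, [0, 0, 0.2], 0], [2.5, [0, 0, 0], 0], [2.5, [0, 0, 0], 0]]'

```text
t: 33.05
tool_pos: [0.6375, 0.0271, 0.1506]
tool_rot: [-0.022, 3.141, -0.0]
contact_force: [-5.1, 0.7, 5.3]
opening: 0.0351
grip_force: 62.4
```

send_rows --rows '[[2.5, [0, 0, 0.1], 0], [2.5, [0, 0, 0.1], 0], [2.5, [0, 0, 0.1], 0], [2.5, [0, 0, 0], 0]]'

```text
t: 33.55
tool_pos: [0.6376, 0.027, 0.1506]
tool_rot: [-0.022, 3.141, -0.001]
contact_force: [-10.9, 1.3, 17.0]
opening: 0.0352
grip_force: 63.8
```

send_rows --rows '[[4, [0, 0, -0.2], 0], [5, [0, 0, 0], 0], [6, [0, 0, 0], 0], [7, [0, 0, 0], 0], [7, [0, 0, -2], 0], [7, [0, 0, -4], 0], [7, [0, 0, -5], 0], [7, [0, 0, -2], 0], [7, [0, 0, 0], 0]]'

```text
t: 34.67
tool_pos: [0.6382, 0.027, 0.2799]
tool_rot: [-0.022, 3.137, -0.001]
contact_force: [0.4, -0.4, -0.0]
opening: 0.0702
grip_force: 0.0
```

```bash
sed -i "s/p=np.array(o\['tool_pos'\]);yaw=.*/p=np.array(o['tool_pos']);yaw=np.degrees(np.arctan2(Rm[1,0],Rm[0,0]));yaw=yaw+360 if yaw<-90 else yaw/" h.py
python3 - <<'E'
from h import *
d=shot('top','t7');w=world(d);print('knob');tops(w,.56,.64,-.2,-.13,.125,.17);print('hub');tops(w,.6,.73,-.02,.08,.168,.185);print('grip');tops(w,.6,.75,-.06,.12,.19,.23)
d=dict(np.load('/tmp/w3.npz'));w=world(d);tops(w,.56,.64,-.2,-.13,.125,.17)
plan((0.600,-0.163,0.22,180.7),(0.600,-0.163,0.118,180.7))
E
```

```text
knob
[387. 169.] 116 [ 600.1 -162. ] [26.7 26.9] 3.4 z [0.1299 0.1461]
hub
grip
[385. 339.] 943 [ 596.3 -161.1] [27.9 23.3] 55.2 z [0.1267 0.1453]
t 34.73 pos [0.6372 0.0271 0.2772] F [-0.9 -0.4 -1.1] op 0.0695 gf 0.0 yaw_x -179.19 z [ 0. -0. -1.] q [-0.07  0.06  1.53  0.    1.55 -1.66]
-> (0.6, -0.163, 0.22, 180.7) rows 5
   all [0.8, -3.79, 1.14, 0.0]
-> (0.6, -0.163, 0.118, 180.7) rows 3
   all [0.0, 0.0, 3.4, -0.0]
```

send_rows --rows '[[7, [0.8, -3.8, 0.5], 0], [7, [0.8, -3.8, 1], 0], [7, [0.8, -3.8, 1.5], 0], [7, [0.8, -3.8, 1.5], 0], [7, [0.7, -3.7, 1.5], 0], [6, [0, 0, 3], 0], [6, [0, 0, 3], 0], [6, [0, 0, 2.5], 0], [6, [0, 0, 0.9], 0], [6, [0, 0, 0], 0]]'

```text
t: 35.98
tool_pos: [0.5997, -0.162, 0.1213]
tool_rot: [0.022, -3.138, -0.002]
contact_force: [0.2, 0.0, 0.6]
opening: 0.0598
grip_force: 0.0
```

```bash
python3 - <<'E'
from h import *
plan((0.599,-0.162,0.118,180.7))
d=shot('top','t8');w=world(d);print('hub');tops(w,.61,.67,-.01,.06,.165,.19);print('grip');tops(w,.6,.75,-.06,.12,.19,.23)
E
```

```text
t 35.98 pos [ 0.5997 -0.162   0.1213] F [0.2 0.  0.6] op 0.0598 gf 0.0 yaw_x -179.19 z [-0.003  0.001 -1.   ] q [-0.38  0.14  1.71 -0.    1.3  -1.97]
-> (0.599, -0.162, 0.118, 180.7) rows 1
   [0.07, -0.0, 0.33, 0.1]
hub
[313. 148.] 242 [645.7  27. ] [48.4 31.7] 1.3 z [0.1673 0.178 ]
grip
[313. 117.] 103 [708.1  27.6] [23.  23.2] 46.2 z [0.1968 0.2148]
```

send_rows --rows '[[2, [0.05, 0, 0.2], 0], [2, [0, 0, 0], 0], [2, [0, 0, 0], 0], [2, [0, 0, 0], 0], [2, [0, 0, 0], 0], [2, [0, 0, 0], 0]]' --newtons 60

```text
t: 36.78
tool_pos: [0.601, -0.1632, 0.1227]
tool_rot: [-0.022, 3.14, -0.003]
contact_force: [-1.5, -1.8, 7.2]
opening: 0.0274
grip_force: 59.5
```

send_rows --rows '[[2, [0, 0, -0.4], 0], [2, [0, 0, -0.4], 0], [2, [0, 0, -0.4], 0], [2, [0, 0, -0.4], 0], [2, [0, 0, -0.3], 0], [2, [0, 0, -0.1], 0], [2, [0, 0, 0], 0], [2, [0, 0, 0], 0]]'

```text
t: 37.78
tool_pos: [0.6009, -0.1632, 0.1406]
tool_rot: [-0.022, 3.14, -0.002]
contact_force: [3.0, -4.7, -3.4]
opening: 0.0271
grip_force: 59.3
```

send_rows --rows '[[2, [0, 0, -0.1], 0], [2, [0, 0, -0.1], 0], [2, [0, 0, -0.1], 0], [2, [0, 0, 0], 0], [2, [0, 0, 0], 0]]'

```text
t: 38.4
tool_pos: [0.6008, -0.1632, 0.1428]
tool_rot: [-0.022, 3.14, -0.002]
contact_force: [4.3, -5.5, -5.5]
opening: 0.0277
grip_force: 59.7
```

send_rows --rows '[[2, [0, 0, -0.1], 0], [2, [0, 0, -0.1], 0], [2, [0, 0, 0], 0], [2, [0, 0, 0], 0]]'

```text
t: 38.9
tool_pos: [0.6008, -0.1632, 0.1429]
tool_rot: [-0.022, 3.14, -0.002]
contact_force: [8.2, -6.6, -12.8]
opening: 0.0275
grip_force: 60.1
```

send_rows --rows '[[4, [0, 0, 0.2], 0], [5, [0, 0, 0], 0], [6, [0, 0, 0], 0], [6, [0, 0, -2], 0], [6, [0, 0, -4], 0], [6, [0, 0, -5], 0], [6, [0, 0, -2], 0], [6, [0, 0, 0], 0]]'

```text
t: 39.9
tool_pos: [0.6013, -0.1628, 0.2772]
tool_rot: [-0.022, 3.137, -0.003]
contact_force: [1.6, 0.4, -1.0]
opening: 0.0599
grip_force: 0.0
```

```bash
python3 - <<'E'
from h import *
d=shot('wrist','w9');w=world(d);print('knob');tops(w,.56,.64,-.2,-.13,.15,.18)
d=shot('top','t9');w=world(d);print('knob');tops(w,.56,.64,-.2,-.13,.15,.18)
plan((0.638,0.027,0.277,180.7),(0.638,0.027,0.149,180.7))
E
```

```text
knob
[317. 191.] 706 [ 598.6 -164.6] [28.4 28.3] 67.4 z [0.1562 0.1656]
knob
t 40.0 pos [ 0.5998 -0.1622  0.2727] F [ 0.2  0.4 -0.8] op 0.0601 gf 0.0 yaw_x -179.19 z [-0.002  0.001 -1.   ] q [-0.38  0.02  1.57  0.    1.55 -1.97]
-> (0.638, 0.027, 0.277, 180.7) rows 4
   all [-1.02, 4.72, -0.11, 0.0]
-> (0.638, 0.027, 0.149, 180.7) rows 3
   all [0.0, 0.0, 4.27, -0.0]
```

send_rows --rows '[[7, [-1, 4.7, -0.3], 0], [7, [-1, 4.7, 0], 0], [7, [-1, 4.7, 0], 0], [7, [-0.8, 4.8, 0], 0], [6.5, [0, 0, 0], 0], [6.5, [0, 0, 4], 0], [6.5, [0, 0, 4], 0], [6.5, [0, 0, 3], 0], [6.5, [0, 0, 1.3], 0], [6.5, [0, 0, 0], 0]]'

```text
t: 41.25
tool_pos: [0.6347, 0.0265, 0.1525]
tool_rot: [0.021, -3.138, -0.0]
contact_force: [0.6, 0.8, -0.1]
opening: 0.0649
grip_force: 0.0
```

```bash
python3 - <<'E'
from h import *
plan((0.637,0.0271,0.151,180.8))
E
```

```text
t 41.25 pos [0.6347 0.0265 0.1525] F [ 0.6  0.8 -0.1] op 0.0649 gf 0.0 yaw_x -179.23 z [-0.003  0.    -1.   ] q [-0.08  0.14  1.66 -0.    1.35 -1.66]
-> (0.637, 0.0271, 0.151, 180.8) rows 1
   all [-0.23, 0.06, 0.15, -0.0]
```

send_rows --rows '[[6.5, [-0.25, 0.05, 0.1], 0], [2.5, [0, 0, 0], 0], [2.5, [0, 0, 0], 0], [2.5, [0, 0, 0], 0], [2.5, [0, 0, 0], 0], [2.5, [0, 0, 0], 0], [2.5, [0, 0, 0], 0]]' --newtons 60

```text
t: 42.12
tool_pos: [0.6391, 0.0273, 0.155]
tool_rot: [-0.022, 3.139, -0.001]
contact_force: [0.1, -1.5, 6.3]
opening: 0.0348
grip_force: 61.0
```

send_rows --rows '[[2.5, [0, 0, 0], 4], [2.5, [0, 0, 0], 6], [2.5, [0, 0, 0], 8], [2.5, [0, 0, 0], 8], [2.5, [0, 0, 0], 8], [2.5, [0, 0, 0], 6], [2.5, [0, 0, 0], 0]]'

```text
t: 43.0
tool_pos: [0.6381, 0.0269, 0.155]
tool_rot: [1.055, 2.959, -0.002]
contact_force: [-5.3, -2.1, 7.2]
opening: 0.0347
grip_force: 61.3
```

```bash
python3 - <<'E'
from h import *
o,_=st();print(o['wrist_torque'])
d=shot('top','t10');w=world(d);print('cartons');tops(w,.48,.7,-.2,.1,.078,.095)
print('grip');tops(w,.55,.75,-.06,.12,.195,.23)
E
```

```text
t 43.0 pos [0.6381 0.0269 0.155 ] F [-5.3 -2.1  7.2] op 0.0347 gf 61.3 yaw_x 140.77 z [-0.    -0.001 -1.   ] q [-0.07  0.14  1.65 -0.    1.35 -0.96]
[-0.39259809  0.76326996 -0.08309753]
cartons
[340. 195.] 336 [540.5 -42.2] [51.7 50.3] 0.6 z [0.0838 0.0889]
[365. 195.] 396 [ 542.1 -110.9] [51.9 50.7] 0.8 z [0.0833 0.089 ]
grip
```

Winding works: the cartons moved about 8 mm for 40°. I'll go on winding.

send_rows --rows '[[2.5, [0, 0, 0], 8], [2.5, [0, 0, 0], 8], [2.5, [0, 0, 0], 8], [2.5, [0, 0, 0], 8], [2.5, [0, 0, 0], 8], [2.5, [0, 0, 0], 8], [2.5, [0, 0, 0], 8], [2.5, [0, 0, 0], 8], [2.5, [0, 0, 0], 8], [2.5, [0, 0, 0], 8]]'

```text
t: 44.3
tool_pos: [0.6373, 0.0267, 0.155]
tool_rot: [2.712, 1.584, -0.005]
contact_force: [-7.6, -2.7, 9.5]
opening: 0.0345
grip_force: 61.4
```

send_rows --rows '[[2.5, [0, 0, 0], 8], [2.5, [0, 0, 0], 8], [2.5, [0, 0, 0], 8], [2.5, [0, 0, 0], 8], [2.5, [0, 0, 0], 8], [2.5, [0, 0, 0], 8], [2.5, [0, 0, 0], 8], [2.5, [0, 0, 0], 8], [2.5, [0, 0, 0], 8], [2.5, [0, 0, 0], 8]]'

```text
t: 45.55
tool_pos: [0.6369, 0.0272, 0.155]
tool_rot: [3.095, -0.529, -0.005]
contact_force: [-7.8, -0.9, 10.1]
opening: 0.0343
grip_force: 61.5
```

send_rows --rows '[[2.5, [0, 0, 0], 8], [2.5, [0, 0, 0], 8], [2.5, [0, 0, 0], 8], [2.5, [0, 0, 0], 8], [2.5, [0, 0, 0], 8], [2.5, [0, 0, 0], 6], [2.5, [0, 0, 0], 4], [2.5, [0, 0, 0], 0], [2.5, [0, 0, 0], 0]]'

```text
t: 46.68
tool_pos: [0.6372, 0.0276, 0.155]
tool_rot: [2.585, -1.783, -0.004]
contact_force: [-8.1, -0.8, 9.8]
opening: 0.0352
grip_force: 61.6
```

```bash
python3 - <<'E'
from h import *
o,_=st();print(o['wrist_torque'])
d=shot('top','t11');w=world(d);print('cartons');tops(w,.48,.7,-.2,.1,.078,.095)
E
```

```text
t 46.67 pos [0.6372 0.0276 0.155 ] F [-8.1 -0.8  9.8] op 0.0352 gf 61.6 yaw_x -69.19 z [-0.003 -0.    -1.   ] q [-0.07  0.14  1.65 -0.    1.36  2.71]
[-0.14148676  1.47816854 -0.00558808]
cartons
[342. 180.] 260 [581.  -49.6] [52.  34.7] 0.7 z [0.0833 0.0888]
[364. 180.] 395 [ 582.2 -110.7] [52.2 51. ] 0.8 z [0.0833 0.089 ]
```

send_rows --rows '[[4, [0, 0, 0], 0], [5, [0, 0, 0], 0], [6.5, [0, 0, 0], 0], [6.5, [0, 0, -2], 0], [6.5, [0, 0, -3], 0], [6.5, [0, 0, -3], 0], [6.5, [0, 0, 0], -10], [6.5, [0, 0, 0], -10], [6.5, [0, 0, 0], -10], [6.5, [0, 0, 0], -10]]'

```text
t: 47.98
tool_pos: [0.6387, 0.0275, 0.2352]
tool_rot: [-3.042, 0.783, -0.003]
contact_force: [0.3, 0.5, -0.3]
opening: 0.0649
grip_force: 0.0
```

send_rows --rows '[[6.5, [0, 0, 0], -10], [6.5, [0, 0, 0], -10], [6.5, [0, 0, 0], -10], [6.5, [0, 0, 0], -10], [6.5, [0, 0, 0], -10], [6.5, [0, 0, 0], -10], [6.5, [0, 0, 0], -10], [6.5, [0, 0, 0], -10], [6.5, [0, 0, 0], -10], [6.5, [0, 0, 0], -10]]'

```text
t: 49.22
tool_pos: [0.6387, 0.0276, 0.2352]
tool_rot: [2.554, 1.827, 0.003]
contact_force: [0.5, -0.2, 1.1]
opening: 0.0648
grip_force: 0.0
```

send_rows --rows '[[6.5, [0, 0, 0], -10], [6.5, [0, 0, 0], -10], [6.5, [0, 0, 0], -10], [6.5, [0, 0, 0], -10], [6.5, [0, 0, 0], 0], [6.5, [0, 0, 0], 0]]'

```text
t: 49.98
tool_pos: [0.6385, 0.0276, 0.2342]
tool_rot: [1.786, 2.583, 0.001]
contact_force: [-0.7, -1.0, -0.9]
opening: 0.065
grip_force: 0.0
```

```bash
python3 - <<'E'
from h import *
o,Rm=st();to((0.6375,.0272,.154),110.8)
d=shot('top','t12');w=world(d);tops(w,.52,.75,-.06,.12,.195,.217)
E
```

```text
t 49.98 pos [0.6385 0.0276 0.2342] F [-0.7 -1.  -0.9] op 0.065 gf 0.0 yaw_x 110.67 z [ 0.001 -0.    -1.   ] q [-0.07  0.08  1.58  0.    1.48 -0.43]
t 49.98 pos [0.6385 0.0276 0.2342] F [-0.7 -1.  -0.9] op 0.065 gf 0.0 yaw_x 110.67 z [ 0.001 -0.    -1.   ] q [-0.07  0.08  1.58  0.    1.48 -0.43]
shift cm [ 0.   -0.11  8.02] turn(about tool z) -0.13
```

send_rows --rows '[[6.5, [0, -0.1, 3], 0], [6.5, [0, 0, 3], 0], [6.5, [0, 0, 1.5], 0], [6.5, [0, 0, 0.7], 0], [6.5, [0, 0, 0], 0], [2.5, [0, 0, 0], 0], [2.5, [0, 0, 0], 0], [2.5, [0, 0, 0], 0], [2.5, [0, 0, 0], 0], [2.5, [0, 0, 0], 0]]'

```text
t: 51.28
tool_pos: [0.6376, 0.027, 0.153]
tool_rot: [1.783, 2.585, 0.0]
contact_force: [-2.6, -0.9, 5.2]
opening: 0.0351
grip_force: 61.2
```

send_rows --rows '[[2.5, [0, 0, 0], 4], [2.5, [0, 0, 0], 8], [2.5, [0, 0, 0], 8], [2.5, [0, 0, 0], 8], [2.5, [0, 0, 0], 8], [2.5, [0, 0, 0], 8], [2.5, [0, 0, 0], 8], [2.5, [0, 0, 0], 8], [2.5, [0, 0, 0], 8], [2.5, [0, 0, 0], 8]]'

```text
t: 52.52
tool_pos: [0.6373, 0.0268, 0.153]
tool_rot: [2.999, 0.933, -0.0]
contact_force: [-5.5, -0.6, 7.0]
opening: 0.0353
grip_force: 61.4
```

send_rows --rows '[[2.5, [0, 0, 0], 8], [2.5, [0, 0, 0], 8], [2.5, [0, 0, 0], 8], [2.5, [0, 0, 0], 8], [2.5, [0, 0, 0], 8], [2.5, [0, 0, 0], 8], [2.5, [0, 0, 0], 8], [2.5, [0, 0, 0], 8], [2.5, [0, 0, 0], 8], [2.5, [0, 0, 0], 8]]'

```text
t: 53.78
tool_pos: [0.6371, 0.0272, 0.153]
tool_rot: [2.897, -1.213, -0.001]
contact_force: [-4.6, 0.2, 7.2]
opening: 0.0348
grip_force: 61.6
```

send_rows --rows '[[2.5, [0, 0, 0], 8], [2.5, [0, 0, 0], 8], [2.5, [0, 0, 0], 6], [2.5, [0, 0, 0], 0], [2.5, [0, 0, 0], 0]]'

```text
t: 54.4
tool_pos: [0.6371, 0.0273, 0.153]
tool_rot: [2.617, -1.738, -0.001]
contact_force: [-5.7, 0.1, 6.0]
opening: 0.0347
grip_force: 61.5
```

```bash
python3 - <<'E'
from h import *
o,_=st();print(o['wrist_torque'])
d=shot('top','t13');w=world(d);print('cartons');tops(w,.48,.7,-.2,.1,.078,.095)
E
```

```text
t 54.4 pos [0.6371 0.0273 0.153 ] F [-5.7  0.1  6. ] op 0.0347 gf 61.5 yaw_x -67.2 z [-0.  0. -1.] q [-0.07  0.14  1.65 -0.    1.35  2.67]
[-0.06611834  1.02365029 -0.0925597 ]
cartons
[342. 172.] 96 [599.8 -50.6] [19.8 32.3] 1.9 z [0.0837 0.0885]
[364. 172.] 160 [ 601.4 -110.5] [20.3 51.1] 0.9 z [0.0829 0.0884]
```

send_rows --rows '[[4, [0, 0, 0], 0], [5, [0, 0, 0], 0], [6.5, [0, 0, 0], 0], [6.5, [0, 0, -2], 0], [6.5, [0, 0, -3], 0], [6.5, [0, 0, -3], 0], [6.5, [0, 0, 0], -10], [6.5, [0, 0, 0], -10], [6.5, [0, 0, 0], -10], [6.5, [0, 0, 0], -10]]'

```text
t: 55.7
tool_pos: [0.6378, 0.0272, 0.2332]
tool_rot: [-3.055, 0.73, -0.003]
contact_force: [0.3, 0.9, -0.7]
opening: 0.0655
grip_force: 0.0
```

send_rows --rows '[[6.5, [0, 0, 0], -10], [6.5, [0, 0, 0], -10], [6.5, [0, 0, 0], -10], [6.5, [0, 0, 0], -10], [6.5, [0, 0, 0], -10], [6.5, [0, 0, 0], -10], [6.5, [0, 0, 0], -10], [6.5, [0, 0, 0], -10], [6.5, [0, 0, 0], -10], [6.5, [0, 0, 0], -10]]'

```text
t: 56.95
tool_pos: [0.6378, 0.0272, 0.2332]
tool_rot: [2.522, 1.871, 0.003]
contact_force: [-0.1, -0.2, -0.1]
opening: 0.0651
grip_force: 0.0
```

send_rows --rows '[[6.5, [0, 0, 0], -10], [6.5, [0, 0, 0], -10], [6.5, [0, 0, 0], -10], [6.5, [0, 0, 0], -10], [6.5, [0, 0, 0], 0], [6.5, [0, 0, 0], 0]]'

```text
t: 57.7
tool_pos: [0.6375, 0.0272, 0.2322]
tool_rot: [1.741, 2.614, 0.001]
contact_force: [-0.0, -0.5, 0.2]
opening: 0.0651
grip_force: 0.0
```

```bash
python3 - <<'E'
from h import *
to((0.6375,.0272,.153),112.8)
d=shot('top','t14');w=world(d);print('hub/grip');tops(w,.6,.68,-.01,.06,.163,.19);tops(w,.52,.75,-.06,.12,.195,.217)
E
```

```text
t 57.7 pos [0.6375 0.0272 0.2322] F [-0.  -0.5  0.2] op 0.0651 gf 0.0 yaw_x 112.67 z [ 0.001 -0.    -1.   ] q [-0.07  0.08  1.58  0.    1.48 -0.47]
shift cm [ 0.   -0.01  7.92] turn(about tool z) -0.13
hub/grip
```

send_rows --rows '[[6.5, [0, 0, 3], 0], [6.5, [0, 0, 3], 0], [6.5, [0, 0, 1.3], 0], [6.5, [0, 0, 0.7], 0], [6.5, [0, 0, 0], 0], [2.5, [0, 0, 0], 0], [2.5, [0, 0, 0], 0], [2.5, [0, 0, 0], 0], [2.5, [0, 0, 0], 0], [2.5, [0, 0, 0], 0]]'

```text
t: 59.0
tool_pos: [0.6377, 0.027, 0.153]
tool_rot: [1.738, 2.616, 0.0]
contact_force: [-2.5, -0.6, 5.2]
opening: 0.0346
grip_force: 61.0
```

send_rows --rows '[[2.5, [0, 0, 0], 4], [2.5, [0, 0, 0], 8], [2.5, [0, 0, 0], 8], [2.5, [0, 0, 0], 8], [2.5, [0, 0, 0], 8], [2.5, [0, 0, 0], 8], [2.5, [0, 0, 0], 8], [2.5, [0, 0, 0], 8], [2.5, [0, 0, 0], 8], [2.5, [0, 0, 0], 8]]'

```text
t: 60.25
tool_pos: [0.6373, 0.0268, 0.153]
tool_rot: [2.982, 0.985, -0.0]
contact_force: [-3.9, -0.8, 6.2]
opening: 0.0351
grip_force: 61.3
```

send_rows --rows '[[2.5, [0, 0, 0], 8], [2.5, [0, 0, 0], 8], [2.5, [0, 0, 0], 6], [2.5, [0, 0, 0], 4], [2.5, [0, 0, 0], 2], [2.5, [0, 0, 0], 2], [2.5, [0, 0, 0], 0]]'

```text
t: 61.12
tool_pos: [0.6371, 0.0269, 0.153]
tool_rot: [3.135, 0.186, -0.001]
contact_force: [-4.3, -1.1, 6.0]
opening: 0.035
grip_force: 61.3
```

```bash
python3 - <<'E'
from h import *
o,_=st();print(o['wrist_torque'])
E
```

```text
t 61.12 pos [0.6371 0.0269 0.153 ] F [-4.3 -1.1  6. ] op 0.035 gf 61.3 yaw_x 6.8 z [-0.    -0.001 -1.   ] q [-0.07  0.14  1.65 -0.    1.35  1.38]
[-2.75238636e-01  8.74313183e-01 -2.73844048e-04]
```

send_rows --rows '[[2.5, [0, 0, 0], 2], [2.5, [0, 0, 0], 2], [2.5, [0, 0, 0], 2], [2.5, [0, 0, 0], 0], [2.5, [0, 0, 0], 0]]'

```text
t: 61.75
tool_pos: [0.6371, 0.0269, 0.1529]
tool_rot: [3.141, 0.022, -0.001]
contact_force: [-5.6, -0.6, 7.1]
opening: 0.035
grip_force: 61.3
```

```bash
python3 - <<'E'
from h import *
o,_=st();print(o['wrist_torque'],o['effort'][5])
E
```

```text
t 61.75 pos [0.6371 0.0269 0.1529] F [-5.6 -0.6  7.1] op 0.035 gf 61.3 yaw_x 0.81 z [-0.    -0.001 -1.   ] q [-0.07  0.14  1.65 -0.    1.35  1.48]
[-0.28751728  0.91231332 -0.06184806] -0.015555820427834988
```

send_rows --rows '[[2.5, [0, 0, 0], 2], [2.5, [0, 0, 0], 2], [2.5, [0, 0, 0], 0], [2.5, [0, 0, 0], 0]]'

```text
t: 62.25
tool_pos: [0.6371, 0.027, 0.153]
tool_rot: [3.14, -0.087, -0.001]
contact_force: [-4.5, -0.6, 7.0]
opening: 0.0351
grip_force: 61.3
```

```bash
python3 - <<'E'
from h import *
o,_=st();print(o['wrist_torque'],o['effort'][5])
E
```

```text
t 62.25 pos [0.6371 0.027  0.153 ] F [-4.5 -0.6  7. ] op 0.0351 gf 61.3 yaw_x -3.19 z [-0.    -0.001 -1.   ] q [-0.07  0.14  1.65 -0.    1.35  1.55]
[-0.3242425   0.88123091 -0.0196034 ] -0.008436620410066098
```

send_rows --rows '[[2.5, [0, 0, 0], 2], [2.5, [0, 0, 0], 2], [2.5, [0, 0, 0], 1], [2.5, [0, 0, 0], 0], [2.5, [0, 0, 0], 0]]'

```text
t: 62.88
tool_pos: [0.6371, 0.027, 0.1529]
tool_rot: [3.133, -0.223, -0.001]
contact_force: [-5.7, -1.3, 6.5]
opening: 0.0347
grip_force: 61.3
```

```bash
python3 - <<'E'
from h import *
o,_=st();print(o['wrist_torque'],o['effort'][5])
E
```

```text
t 62.88 pos [0.6371 0.027  0.1529] F [-5.7 -1.3  6.5] op 0.0347 gf 61.3 yaw_x -8.15 z [-0.    -0.001 -1.   ] q [-0.07  0.14  1.65 -0.    1.35  1.64]
[-0.21164798  0.89808945  0.13502784] 0.17240588553249836
```

send_rows --rows '[[2.5, [0, 0, 0], 1], [2.5, [0, 0, 0], 1], [2.5, [0, 0, 0], 1], [2.5, [0, 0, 0], 0], [2.5, [0, 0, 0], 0]]'

```text
t: 63.5
tool_pos: [0.6371, 0.027, 0.153]
tool_rot: [3.126, -0.301, -0.001]
contact_force: [-5.9, -0.9, 7.2]
opening: 0.0344
grip_force: 61.5
```

```bash
python3 - <<'E'
from h import *
o,_=st();print(o['wrist_torque'],o['effort'][5])
d=shot('wrist','w15');w=world(d)
d=shot('top','t15');w=world(d);print('cartons');tops(w,.48,.7,-.2,.1,.078,.095)
E
```

```text
t 63.5 pos [0.6371 0.027  0.153 ] F [-5.9 -0.9  7.2] op 0.0344 gf 61.5 yaw_x -10.99 z [-0.001 -0.002 -1.   ] q [-0.07  0.14  1.65 -0.    1.35  1.69]
[-0.25296814  0.95664054  1.10925862] 1.0778821259737015
cartons
```

The torque rose from 0.13 to 1.1 N m, so the shuttle is at its stop. Now I'll release the crank and go to the lock knob.

send_rows --rows '[[4, [0, 0, 0], 0], [5, [0, 0, 0], 0], [6.5, [0, 0, 0], 0], [6.5, [0, 0, -2], 0], [6.5, [0, 0, -4], 0], [6.5, [0, 0, -5], 0], [6.5, [0, 0, -2], 0], [6.5, [0, 0, 0], -5], [6.5, [0, 0, 0], -6], [6.5, [0, 0, 0], 0]]'

```text
t: 64.85
tool_pos: [0.637, 0.0272, 0.2809]
tool_rot: [-3.141, 0.007, 0.001]
contact_force: [0.4, -0.2, 0.2]
opening: 0.0652
grip_force: 0.0
```

```bash
python3 - <<'E'
from h import *
d=shot('wrist','w16')
plan((0.601,-0.163,0.23,0.5),(0.601,-0.163,0.143,None,3))
d=shot('top');w=world(d)
m=(w[...,0]>.45)&(w[...,0]<.6)&(abs(w[...,1]+.04)<.02)
for x in np.arange(.46,.66,.01):
    q=w[m&(abs(w[...,0]-x)<.005)]
    if len(q):print(round(x,3),np.median(q[:,2]).round(3),end='; ')
E
```

```text
t 64.9 pos [0.6371 0.0273 0.2809] F [ 0.1 -0.5 -0.5] op 0.0651 gf 0.0 yaw_x -0.29 z [-0.001  0.    -1.   ] q [-0.07  0.06  1.52  0.    1.56  1.5 ]
-> (0.601, -0.163, 0.23, 0.5) rows 5
   [-0.7, 3.81, 1.02, -0.2]
   [-0.71, 3.81, 1.02, -0.2]
   [-0.72, 3.8, 1.02, -0.2]
   [-0.73, 3.8, 1.02, -0.2]
   [-0.74, 3.8, 1.02, -0.2]
-> (0.601, -0.163, 0.143, None, 3) rows 3
   all [0.0, 0.0, 2.9, -0.0]
0.46 -0.0; 0.47 0.0; 0.48 0.0; 0.49 0.001; 0.5 0.014; 0.51 0.015; 0.52 0.015; 0.53 0.016; 0.54 0.016; 0.55 0.016; 0.56 0.017; 0.57 0.017; 0.58 0.601; 0.59 0.602; 0.6 0.585;
```

View pics/w16.png

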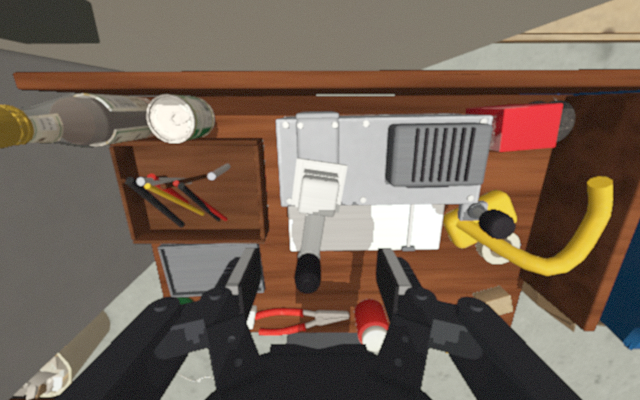

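The picture shows the shuttle fully under the hood, the crank arm pointing back at the robot with its knob at (308,270), and the raised lock knob at (497,222).

send_rows --rows '[[6.5, [-0.7, 3.8, 0.5], 0], [6.5, [-0.7, 3.8, 1], 0], [6.5, [-0.7, 3.8, 1.2], 0], [6.5, [-0.7, 3.8, 1.2], 0], [6.5, [-0.75, 3.8, 1.2], 0], [6, [0, 0, 3], 0], [6, [0, 0, 3], 0], [6, [0, 0, 2.5], 0], [6, [0, 0, 0], 0], [6, [0, 0, 0], 0]]'

```text
t: 66.2
tool_pos: [0.6017, -0.1628, 0.1464]
tool_rot: [3.141, -0.006, 0.002]
contact_force: [0.9, 0.2, 0.2]
opening: 0.0602
grip_force: 0.0
```

send_rows --rows '[[2, [0, 0, 0], 0], [2, [0, 0, 0], 0], [2, [0, 0, 0], 0], [2, [0, 0, 0], 0], [2, [0, 0, 0], 0]]'

```text
t: 66.82
tool_pos: [0.6019, -0.1632, 0.1461]
tool_rot: [3.14, -0.005, 0.004]
contact_force: [3.4, -2.7, 1.9]
opening: 0.0271
grip_force: 59.0
```

```bash
python3 - <<'E'
from h import *
st()
E
```

```text
t 66.83 pos [ 0.6019 -0.1632  0.1461] F [ 3.4 -2.7  1.9] op 0.0271 gf 59.0 yaw_x -0.2 z [ 0.002 -0.001 -1.   ] q [-0.38  0.11  1.69 -0.    1.33  1.19]
```

send_rows --rows '[[2, [0, 0, 0.4], 0], [2, [0, 0, 0.4], 0], [2, [0, 0, 0.4], 0], [2, [0, 0, 0.4], 0], [2, [0, 0, 0.4], 0], [2, [0, 0, 0.1], 0], [2, [0, 0, 0], 0], [2, [0, 0, 0], 0]]'

```text
t: 67.82
tool_pos: [0.602, -0.1632, 0.1272]
tool_rot: [3.14, -0.005, 0.003]
contact_force: [-3.0, -2.6, 12.3]
opening: 0.0271
grip_force: 60.4
```

send_rows --rows '[[2, [0, 0, 0.1], 0], [2, [0, 0, 0.1], 0], [2, [0, 0, 0.1], 0], [2, [0, 0, 0], 0], [2, [0, 0, 0], 0]]'

```text
t: 68.45
tool_pos: [0.6021, -0.1633, 0.1271]
tool_rot: [3.14, -0.005, 0.003]
contact_force: [-8.9, 0.1, 24.1]
opening: 0.027
grip_force: 61.4
```

send_rows --rows '[[4, [0, 0, -0.2], 0], [5, [0, 0, 0], 0], [6, [0, 0, 0], 0], [6, [0, 0, -2], 0], [6, [0, 0, -4], 0], [6, [0, 0, -4], 0], [0.5, [0, 0, 0], 0], [0.5, [0, 0, 0], 0], [0.5, [0, 0, 0], 0], [0.5, [0, 0, 0], 0]]'

```text
t: 69.7
tool_pos: [0.6005, -0.1624, 0.2217]
tool_rot: [-3.141, 0.005, 0.004]
contact_force: [0.1, -0.4, -0.0]
opening: 0.005
grip_force: 0.0
```

```bash
python3 - <<'E'
from h import *
st();d=shot('wrist','w17');w=world(d)
tops(w,.56,.64,-.2,-.13,.125,.18)
d=shot('top');w=world(d);tops(w,.56,.64,-.2,-.13,.125,.17)
E
```

```text
t 69.7 pos [ 0.6005 -0.1624  0.2217] F [ 0.1 -0.4 -0. ] op 0.005 gf 0.0 yaw_x -0.19 z [-0.002  0.001 -1.   ] q [-0.38  0.05  1.63  0.    1.46  1.19]
[319. 205.] 949 [ 599.9 -164. ] [29.  27.5] 67.2 z [0.131  0.1454]
```

send_rows --rows '[[0.5, [0, 0, 3], 0], [0.5, [0, 0, 3], 0], [0.5, [0, 0, 1], 0], [0.5, [0, 0, 0.4], 0], [0.5, [0, 0, 0.2], 0], [0.5, [0, 0, 0.1], 0], [0.5, [0, 0, 0.1], 0], [0.5, [0, 0, 0], 0]]'

```text
t: 70.8
tool_pos: [0.6013, -0.1627, 0.1457]
tool_rot: [3.141, -0.005, 0.001]
contact_force: [0.2, -0.1, -0.0]
opening: 0.0054
grip_force: 0.0
```

send_rows --rows '[[0.5, [0, 0, 0.1], 0], [0.5, [0, 0, 0.1], 0], [0.5, [0, 0, 0], 0]]'

```text
t: 71.18
tool_pos: [0.6012, -0.1627, 0.1433]
tool_rot: [3.142, -0.005, -0.0]
contact_force: [-0.1, -0.1, 0.0]
opening: 0.0049
grip_force: 0.0
```

send_rows --rows '[[0.5, [0, 0, 0.1], 0], [0.5, [0, 0, 0.1], 0], [0.5, [0, 0, 0.1], 0], [0.5, [0, 0, 0.1], 0], [0.5, [0, 0, 0], 0]]'

```text
t: 71.8
tool_pos: [0.6014, -0.1627, 0.1431]
tool_rot: [3.141, -0.005, 0.0]
contact_force: [-8.0, 4.5, 15.1]
opening: 0.0047
grip_force: 7.6
```

```bash
python3 - <<'E'
from h import *
st()
E
```

```text
t 71.8 pos [ 0.6014 -0.1627  0.1431] F [-8.   4.5 15.1] op 0.0047 gf 7.6 yaw_x -0.18 z [ 0. -0. -1.] q [-0.38  0.12  1.7  -0.    1.33  1.19]
```

The lock knob is home: it stops hard at 15 N with its top at 143 mm. Back to the crank.

send_rows --rows '[[0.5, [0, 0, -2], 0], [2, [0, 0, -4], 0], [5, [0, 0, -5], 0], [6.5, [0, 0, -3], 0], [6.5, [0, 0, 0], 0]]'

```text
t: 72.42
tool_pos: [0.6028, -0.1633, 0.2839]
tool_rot: [3.139, -0.005, 0.011]
contact_force: [-0.2, -0.1, -0.1]
opening: 0.065
grip_force: 0.0
```

```bash
python3 - <<'E'
from h import *
plan((0.637,0.0272,0.28,-11),(0.637,.0272,.153,None,3))
d=shot('top','t18');w=world(d);tops(w,.54,.75,-.08,.12,.195,.222);tops(w,.54,.7,-.08,.12,.16,.185)
m=(w[...,2]>.0)&(w[...,0]>.40)&(w[...,0]<.51)&(w[...,1]>.12)&(w[...,1]<.29);print(w[m][:,2].max())
E
```

```text
t 72.42 pos [ 0.6028 -0.1633  0.2839] F [-0.2 -0.1 -0.1] op 0.065 gf 0.0 yaw_x -0.19 z [ 0.007 -0.003 -1.   ] q [-0.38  0.02  1.56  0.    1.55  1.19]
-> (0.637, 0.0272, 0.28, -11) rows 4
   [0.84, -4.77, 0.1, 2.7]
   [0.61, -4.8, 0.1, 2.7]
   [0.39, -4.82, 0.1, 2.7]
   [0.16, -4.84, 0.1, 2.7]
-> (0.637, 0.0272, 0.153, None, 3) rows 5
   all [0.0, 0.0, 2.54, -0.0]
[307. 175.] 101 [568.7  37.1] [23.  23.6] 37.6 z [0.1973 0.2149]
[312. 154.] 332 [620.   29.6] [36.  73.9] 81.8 z [0.1657 0.177 ]
0.019345034970361663
```

send_rows --rows '[[6.5, [0.85, -4.75, 0], 2.5], [6.5, [0.6, -4.8, 0], 2.5], [6.5, [0.4, -4.8, 0], 2.5], [6.5, [0.2, -4.8, 0], 2.5], [6.5, [0, 0, 0], 0], [6.5, [0, 0, 4], 0], [6.5, [0, 0, 4], 0], [6.5, [0, 0, 3], 0], [6.5, [0, 0, 1.5], 0], [6.5, [0, 0, 0], 0]]'

```text
t: 73.72
tool_pos: [0.6337, 0.0267, 0.1524]
tool_rot: [3.129, -0.28, -0.005]
contact_force: [0.5, 0.3, 0.4]
opening: 0.0649
grip_force: 0.0
```

```bash
python3 - <<'E'
from h import *
to((0.6375,.0272,.153),-10)
E
```

```text
t 73.72 pos [0.6337 0.0267 0.1524] F [0.5 0.3 0.4] op 0.0649 gf 0.0 yaw_x -10.22 z [-0.003  0.    -1.   ] q [-0.08  0.14  1.66 -0.    1.35  1.67]
shift cm [ 0.36 -0.12 -0.06] turn(about tool z) -0.22
```

send_rows --rows '[[6.5, [0.2, -0.1, 0], 0], [2.5, [0, 0, 0], 0], [2.5, [0, 0, 0], 0], [2.5, [0, 0, 0], 0], [2.5, [0, 0, 0], 0], [2.5, [0, 0, 0], 0], [2.5, [0, 0, 0], -3], [2.5, [0, 0, 0], -3], [2.5, [0, 0, 0], 0]]' --newtons 70

```text
t: 74.85
tool_pos: [0.6382, 0.0277, 0.1564]
tool_rot: [3.139, -0.115, 0.006]
contact_force: [-0.0, -0.1, 4.8]
opening: 0.0347
grip_force: 70.4
```

```bash
python3 - <<'E'
from h import *
o,_=st();print(o['wrist_torque'])
E
```

```text
t 74.85 pos [0.6382 0.0277 0.1564] F [-0.  -0.1  4.8] op 0.0347 gf 70.4 yaw_x -4.18 z [ 0.004 -0.    -1.   ] q [-0.07  0.14  1.65  0.    1.35  1.57]
[-0.15106597  0.05077033  0.03349228]
```

send_rows --rows '[[2.5, [0, 0, -0.5], 0], [2.5, [0, 0, -0.5], 0], [2.5, [0, 0, -1], 0], [2.5, [0, 0, 0], 0]]'

```text
t: 75.35
tool_pos: [0.6367, 0.028, 0.1748]
tool_rot: [-3.139, 0.115, 0.001]
contact_force: [-0.3, 0.1, -4.8]
opening: 0.0346
grip_force: 70.4
```

send_rows --rows '[[2.5, [0, 0, -3], 0], [2.5, [0, 0, -5], 0], [2.5, [0, 0, -3], 0], [2.5, [0, 0, 0], 0]]'

```text
t: 75.85
tool_pos: [0.6379, 0.0279, 0.2875]
tool_rot: [3.139, -0.115, 0.008]
contact_force: [-0.2, -0.2, -4.2]
opening: 0.0343
grip_force: 70.5
```

```bash
python3 - <<'E'
from h import *
plan((0.455,0.196,0.27,24))
E
```

```text
t 75.85 pos [0.6379 0.0279 0.2875] F [-0.2 -0.2 -4.2] op 0.0343 gf 70.5 yaw_x -4.18 z [ 0.005 -0.    -1.   ] q [-0.07  0.05  1.52  0.    1.56  1.57]
-> (0.455, 0.196, 0.27, 24) rows 5
   [-3.89, -3.09, 0.35, -5.6]
   [-3.57, -3.45, 0.35, -5.6]
   [-3.21, -3.79, 0.35, -5.6]
   [-2.83, -4.08, 0.35, -5.6]
   [-2.41, -4.34, 0.35, -5.6]
```

send_rows --rows '[[2.5, [-3.9, -3.1, 0.3], -5.6], [2.5, [-3.55, -3.45, 0.3], -5.6], [2.5, [-3.2, -3.8, 0.3], -5.6], [2.5, [-2.8, -4.1, 0.3], -5.6], [2.5, [-2.4, -4.35, 0.3], -5.6], [2.5, [0, 0, 0], 0], [2.5, [0, 0, 5], 0], [2.5, [0, 0, 5], 0], [2.5, [0, 0, 0], 0], [2.5, [0, 0, 0], 0]]'

```text
t: 77.1
tool_pos: [0.4557, 0.1965, 0.1702]
tool_rot: [3.074, 0.647, 0.001]
contact_force: [0.2, -0.1, -3.1]
opening: 0.0344
grip_force: 71.3
```

```bash
python3 - <<'E'
from h import *
to((0.455,0.196,0.0345),24)
d=shot('wrist','w19')
E
```

```text
t 77.1 pos [0.4557 0.1965 0.1702] F [ 0.2 -0.1 -3.1] op 0.0344 gf 71.3 yaw_x 23.76 z [ 0.001  0.    -1.   ] q [ 0.26 -0.22  1.97 -0.    1.39  1.41]
shift cm [-0.09  0.02 13.57] turn(about tool z) -0.24
```

View pics/w19.png

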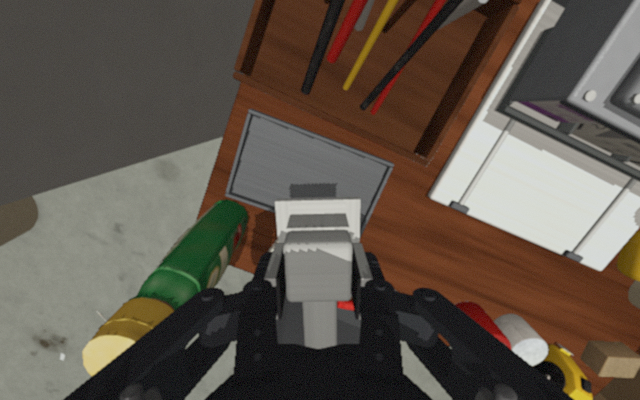

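The crank hangs level over the tray, its hub top at (318,265), with the tray below at (310,165). Lowering it now.

send_rows --rows '[[2.5, [0, 0, 4], 0], [2.5, [0, 0, 4], 0], [2.5, [0, 0, 3], 0], [2.5, [0, 0, 1], 0], [2.5, [0, 0, 0.5], 0], [2.5, [0, 0, 0.3], 0], [2.5, [0, 0, 0.2], 0], [2.5, [0, 0, 0], 0], [2.5, [0, 0, 0], 0]]'

```text
t: 78.28
tool_pos: [0.4551, 0.1969, 0.0397]
tool_rot: [-3.074, -0.648, -0.001]
contact_force: [0.2, -0.6, -3.6]
opening: 0.0346
grip_force: 71.1
```

send_rows --rows '[[2.5, [0, 0, 0.2], 0], [2.5, [0, 0, 0.2], 0], [2.5, [0, 0, 0.1], 0], [2.5, [0, 0, 0], 0]]'

```text
t: 78.78
tool_pos: [0.4547, 0.1967, 0.0341]
tool_rot: [3.074, 0.648, -0.001]
contact_force: [-0.9, -0.2, -4.4]
opening: 0.0345
grip_force: 71.1
```

send_rows --rows '[[2.5, [0, 0, 0.1], 0], [2.5, [0, 0, 0.1], 0], [2.5, [0, 0, 0], 0], [2.5, [0, 0, 0], 0]]'

```text
t: 79.28
tool_pos: [0.4552, 0.1968, 0.0334]
tool_rot: [3.074, 0.648, -0.0]
contact_force: [-4.4, -2.0, 4.8]
opening: 0.0346
grip_force: 72.3
```

send_rows --rows '[[4, [0, 0, 0], 0], [5, [0, 0, 0], 0], [6, [0, 0, 0], 0], [6.5, [0, 0, 0], 0], [6.5, [0, 0, -2], 0], [6.5, [0, 0, -4], 0], [6.5, [0, 0, -5], 0], [6.5, [0, 0, -5], 0], [6.5, [0, 0, -5], 0], [6.5, [0, 0, -3], 0]]'

```text
t: 80.53
tool_pos: [0.4557, 0.197, 0.2757]
tool_rot: [-3.074, -0.648, -0.007]
contact_force: [0.3, 0.5, -0.8]
opening: 0.0652
grip_force: 0.0
```

send_rows --rows '[[6.5, [0, 0, 0], 0], [6.5, [0, 0, 0], 0]]'

```text
t: 80.78
tool_pos: [0.4543, 0.1966, 0.2707]
tool_rot: [3.074, 0.648, -0.003]
contact_force: [-0.2, -0.1, -1.1]
opening: 0.0652
grip_force: 0.0
```

```bash
python3 - <<'E'
from h import *
st();d=shot('wrist','w20');w=world(d)
tops(w,.36,.52,.1,.25,.048,.06);tops(w,.36,.5,.1,.25,.07,.12)
d=shot('scene','s20')
d=shot('top','t20');w=world(d);tops(w,.56,.64,-.2,-.13,.125,.17)
E
```

```text
t 80.78 pos [0.4543 0.1966 0.2707] F [-0.2 -0.1 -1.1] op 0.0652 gf 0.0 yaw_x 23.81 z [-0.002 -0.001 -1.   ] q [ 0.26 -0.28  1.86  0.    1.57  1.41]
[318. 171.] 706 [454.  196.1] [36.4 35.9] 25.8 z [0.0508 0.0543]
[319. 227.] 338 [392.4 166.8] [23.3 23.6] 73.9 z [0.074  0.0926]
[388. 169.] 115 [ 599.4 -162.2] [25.9 26.6] 1.9 z [0.131  0.1459]
```

View pics/w20.png

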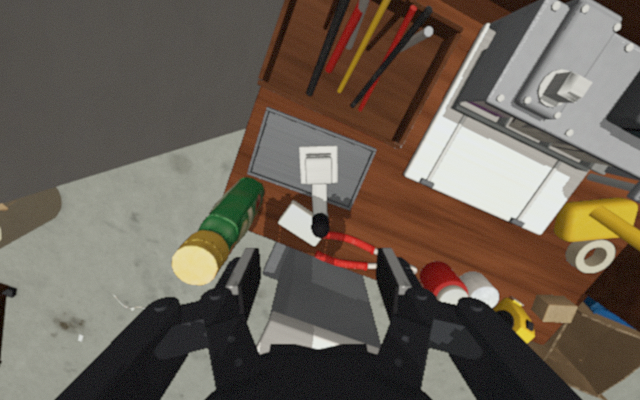

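View pics/s20.png

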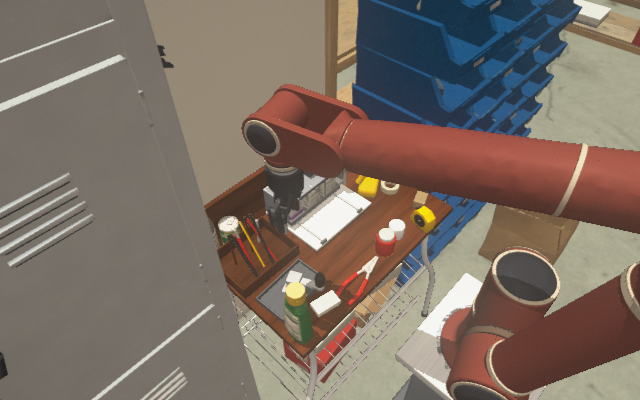

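The crank stands on its foot in the tray at (318,165), the shaft is bare at (572,85), the shuttle is under the hood and the knob is home. I'll hand in the job.

```bash
python3 -c "
from h import *
print(ctrl.finish_job())"
```

```text
the job is handed in; nothing more can be done
None
```

I handed the job in at about 81 s: three cartons upright in their nests, shuttle wound in to its stop, lock knob home, and crank standing back in its tray; no verdict was returned.

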